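Drive the pin out of a door hinge in the angle rest

TASK

The door hinge standing folded in the angle rest has to come apart: swing the cam lever round only until it nips the hinge firmly against the fence, without forcing it further, and set the green catch tray flat on the table beneath the lower end of the hinge barrel. Then take the punch from its wooden block and drive the stiff pin down through the leaning barrel until it drops into the tray. Stand the punch back in its block, leave the hinge clamped where it is, and do not disturb the coffee cup, the gift box or the tape dispenser.

Things in the scene. Friction and masses are not known exactly. Their poses are not given: they have to be found in the camera images.
- rest_exit (a point): Lower mouth of the hinge barrel as the fixed angle rest holds it, 105 mm above the table. z axis: up along the barrel, 30 degrees from vertical, its top leaning towards the robot's left; x axis: up the slope of the inclined shelf, to the robot's right; y axis: level, away from the robot. Below the barrel, and to its +x and +y sides, the table is clear.
- rest: Fixed cast-iron angle rest; same origin and axes as rest_exit. In this frame, mm: shelf top at z 0, 10 thick, y -16 to -84, x -30 to 54; steel fence 42 high at x -19 to -5; end stop at y -66 to -76, 30 high. Under it on the table: knee, 62 to 92 to the -y side of the barrel, 72 long, 90 tall; base plate, 62 to 148 to the -y side, 150 long, 12 thick.
- hinge: Loose aluminium door hinge folded shut, 80 mm tall, 0.5 kg, leaning on the fence. Origin: centre of the barrel's lower end; axes as rest_exit. Leaves at y -11 to -64, 10 mm thick in all. Barrel 26 mm outside, bore 15 mm wide right through, hanging clear beside the shelf. Not nipped by the cam, it may tip off the shelf when the pin is driven.
- barrel_top (a point): Centre of the upper mouth of the hinge's bore, 80 mm up the barrel from its lower end; axes as hinge.
- pin: Loose brass hinge pin in the bore, 13 mm diameter, 92 mm long, 0.1 kg. Origin at its lower end, z along it. At the start 8 mm proud of the barrel's top, 4 mm below its lower end, 1 mm off the bore's axis. A spring detent 25 mm above the lower mouth holds it: driving takes 6 to 15 N; once its top end is past the detent it slides out and falls by itself.
- pin_center (a point): Middle of the pin, half-way along; z along it.
- pin_top (a point): Centre of the pin's upper end face (46 mm along z from its middle).
- cam_lever (a joint): Turn of the cam lever, rad, about an axis parallel to the barrel: 0 open, grows counter-clockwise from above (knob goes from the robot's side to its right), stop at 1.9; starts at 0 to 0.35. Meets the hinge at 0.70 to 1.17, as the clamp is set. Stays where left (friction: 3 N at the knob). Then rubber yields: 0.05 to 0.1 rad on is a firm nip (6 to 9 N in all at the knob); 0.2 rad on crushes it (120 N).
- cam_knob (a point): Middle of the black knob at the lever's end: 18 mm diameter, 38 mm tall, axis parallel to the barrel, z up along it; 95 mm from the lever's axis. The flat lever bar (15 mm wide) meets its lower end, 11 mm below this point.
- cam_pivot (a point): Point on the lever's turning axis at the same level as the knob's middle; z along the axis, 48 mm above the shelf's top face. The lever's hub, 10 to 19 mm below it, is 26 mm in diameter.
- cam: The cam clamp's lever with its eccentric: a 40 mm rubber-tyred brass disc, 16 mm thick, under the steel lever; origin on the turning axis at the shelf's surface, z along that axis. The disc presses the hinge's leaves against the fence.
- punch_grip (a point): Middle of the orange handle of the loose pin punch (0.24 kg, 187 mm long): handle 22 mm diameter, 84 mm long, from 42 mm below to 42 mm above this point. z points from the tip to the striking head. Below the handle a black rubber guard, 34 mm diameter, 8 mm thick; above it a steel head 16 mm diameter, 10 mm long.
- punch_tip (a point): Flat lower end of the punch's steel shank, 8 mm diameter, 85 mm long; 135 mm below punch_grip along the punch.
- block_hole (a point): Centre of the mouth of the 17 mm through-hole in the top of the fixed wooden punch block, 70 x 70 x 95 mm tall. The punch stands upright in it, its guard resting on the block's top and its tip 10 mm above the table.
- tray_center (a point): Middle of the loose green catch tray, 17 mm above its underside: open box 150 (x) x 92 (y) x 34 mm tall, walls and floor 3 mm, 0.22 kg. x axis along its length towards the lug.
- tray_lug (a point): Grip point on the tray's end lug, 40 mm above the tray's underside, 80 mm from the tray's middle along its x: the lug is 16 mm thick (x), 44 mm wide (y), and rises to 54 mm above the table.
- coffee: Loose paper coffee cup with a white lid, 82 mm diameter, 108 mm tall; origin under its middle. Bystander.
- gift: Loose wrapped gift box with red ribbon, 72 x 72 x 56 mm; origin under its middle. Bystander.
- dispenser: Loose black desk tape dispenser, 150 (x) x 52 (y) x 80 mm tall; origin under its middle. Bystander.
Mind the look-alikes: they are no part of the job. Several things look just like the part that bears tray_center: the one meant starts farthest to the robot's left.

How it is judged:
On the way, in this order (a step that is already met when the one before it is completed fails the run):
1. the cam nips the hinge and the tray stands on the table under the barrel's lower end, while the pin is still in place (contact force between cam and hinge above 3 N and height (world z) of tray_center below 0.022 m and x of rest_exit in the frame of tray_center between -0.072 and 0.072 m and y of rest_exit in the frame of tray_center between -0.043 and 0.043 m and z of pin_top in the frame of hinge above 0.078 m), for 0.2 s.
2. the punch's tip has driven the pin well down the bore (z of punch_tip in the frame of hinge below 0.06 m and x of punch_tip in the frame of hinge between -0.007 and 0.007 m and y of punch_tip in the frame of hinge between -0.007 and 0.007 m and z of pin_top in the frame of hinge below 0.065 m), for 0.05 s.
At the end, for the whole second after the job is handed in: The pin lies at rest in the catch tray (its middle inside the tray's walls), the tray stands flat on the table, the punch stands upright in its block with the guard down on the block (within 8 mm), and the hinge is still where it was (within 6 mm) with the cam pressing on it by more than 2 N (x of pin_center in the frame of tray_center between -0.072 and 0.072 m and y of pin_center in the frame of tray_center between -0.043 and 0.043 m and z of pin_center in the frame of tray_center below 0.012 m and linear speed of pin below 0.03 m/s and height (world z) of tray_center below 0.022 m and angle between tray_center's own z axis and vertical below 0.08 rad and horizontal distance between punch_grip and block_hole below 0.012 m and angle between punch_grip's own z axis and vertical below 0.1 rad and height (world z) of punch_tip below 0.018 m and contact force between cam and hinge above 2 N and distance of barrel_top from where it was at the start of the episode below 0.006 m); the robot touches nothing.
It fails at once if the cam is overrun: it presses on the hinge with more than 120 N (contact force between cam and hinge above 120 N).
It fails at once if the hinge is shifted or tipped by more than 10 mm (distance of barrel_top from where it was at the start of the episode above 0.01 m).
It fails at once if the coffee cup is pushed more than 20 mm or tipped (distance of coffee from where it was at the start of the episode above 0.02 m or angle between coffee's own z axis and vertical above 0.25 rad).
It fails at once if the gift box is pushed more than 20 mm or tipped (distance of gift from where it was at the start of the episode above 0.02 m or angle between gift's own z axis and vertical above 0.25 rad).
It fails at once if the tape dispenser is pushed more than 20 mm or tipped (distance of dispenser from where it was at the start of the episode above 0.02 m or angle between dispenser's own z axis and vertical above 0.25 rad).
It also fails if it takes over 70 s, if anything falls off the work surface, if the arm or the gripper's body presses on something with over 40 N, if the wrist force passes 120 N, or if a joint passes its speed limit or range.

ROBOT

A 7-joint arm with a two-finger parallel gripper is mounted at the origin on the work surface. World frame = base frame: x ahead of the robot, y to its left, z up, the work surface at z = 0. Lengths are in m, angles in rad, forces in N, time in s.
With the tool pointing down it reaches from about 0.35 to 0.9 m from the base axis. Payload 8.1 kg.
Tool frame: the origin (TCP) lies at the centre of the arm's flange, where the gripper is bolted on; the fingertips stand 178 mm ahead of it and the grasp point (between the pads) lies 159 mm ahead of it; z points along the fingers, y is the direction in which the jaws open and shut (so a half turn about z gives the same grasp; the last joint's range is limited). The gripper opens to 92 mm and grips with 3 to 60 N. Pads are 19 mm wide; open, the fingers measure 130 mm over their backs; the gripper's body (75 mm by 190 mm) begins 47 mm behind the grasp point.
Start: joints at [1.051, 0.434, 0.025, 1.573, -0.012, 1.134, -0.075], TCP at [0.253, -0.572, 0.405] pointing down, gripper open.
Joint ranges: [-2.62, 2.62], [-0.44, 2.09], [-1.27, 1.32], [0.08, 2.57], [-1.32, 4.46], [0.12, 2], [-2.74, 2.74]. Speed limits (rad/s): [2.22, 2.22, 3.01, 3.01, 3.14, 3.14, 3.14].

INTERFACE

Orientations are given as a rotation vector (axis times angle).
In Python, from cell import arm gives the robot as it stands. The module is installed in compiled form; this text tells all that it offers.
- The arm moves only by the tool move_arm, never from a script. Its argument "steps" is a list of rows, each a list of 4 numbers: the shift along the tool's x, y, z in mm, then the turn about the tool's z in rad. In form: [[x, y, z, twist], ...]. A call has 1 to 20 rows; each row is the pose to reach, as a shift and turn from the pose commanded when the call began, along the tool's axes at that moment; what a row does not reach only later rows make up. A row lasts 1/8 s, in which the tool goes at most 62.5 mm and 10.7 degrees, less where a joint would pass 70% of its speed; a pose out of reach is approached as far as the arm can. A call with a gripper value outside its range is refused whole. "grip" is the finger opening in mm, from 0 to 91.8, set as the call begins (left out, the last holds). The fingers move at their own pace and stop on an object; "grip_force" is the grip in N (left out, the last holds). Time passes only in rows, so rows that repeat a pose let the fingers close. It gives the time, the measured TCP pose, the force and the opening at its end, in the units of the state.
- arm.observe(): the state, without advancing time (a new reading comes with each control period).
- arm.get_image(name): name is "scene" or "top"; returns the picture (420x560x3 uint8, red, green, blue); there is no depth.
- arm.camera_info(name): a dict with "mtx" (3x3 intrinsics, pixels), "dist_coeffs" ([k1, k2, p1, p2, k3] as OpenCV has them; the pictures are not rectified), "pose" (4x4, takes a point from camera to world coordinates). Camera axes: x right, y down, z forward; pixel columns grow to the right and rows downward; lengths in m; the calibration is good to about 2 mm. A picture is of the moment at which its call begins. camera_info takes no time and is no camera call.
- arm.sign_off(): hands the job in, once; it reports no verdict.
The state is a dict: "clock": time; "joints": joint angles; "dq": joint speeds; "joint_efforts": joint torques, N m; "position": TCP position; "ee_rot": TCP orientation; "force": force on the tool from outside, world axes, zero at the start; "ft_torque": the same for the moment, N m; "width": opening from 0.0 (shut) to 1.0 (fully open).
Only numpy, scipy, OpenCV 4.12 (cv2) and the standard library are available. Lean on these libraries where they do the work, as an engineer would, in place of code of your own. Each camera call takes 0.05 s, during which the arm holds its last target.

## Working session

There is one attempt and no reset: what is moved stays moved. The work goes in short steps, Python scripts to look and compute and a tool call to move; the robot and the scene stay as the last step left them, time stands still between calls to the robot, and variables do not carry over. Pictures are saved under pics/ and viewed, and the job is handed in when it is done.

Besides the shell and the picture viewer there is one more tool, called after ">>>" in YAML: its name, and indented under it one key for each argument. move_arm: Moves the arm, as the interface text tells. Its arguments: {"type":"object","properties":{"steps":{"type":"array"},"grip":{"type":"number"},"grip_force":{"type":"number"}},"required":["steps"]}

```bash
mkdir -p pics; python3 - <<'E'
from cell import arm
import cv2,numpy as np
np.set_printoptions(precision=4,suppress=True)
print(arm.observe())
for n in("scene","top"):
    im=arm.get_image(n); cv2.imwrite(f"pics/{n}0.png",im[:,:,::-1]); print(n,arm.camera_info(n))
E
```

```text
{'clock': 0.0, 'joints': array([ 1.0514,  0.4352,  0.025 ,  1.5741, -0.0116,  1.134 , -0.0751]), 'dq': array([ 0.002 , -0.0013, -0.0001, -0.0012, -0.0006,  0.0014,  0.001 ]), 'joint_efforts': array([ -0.0003, -66.7843,   0.9851, -31.4456,  -0.0605,   0.0429,
         0.0001]), 'position': array([ 0.2529, -0.5713,  0.404 ]), 'ee_rot': array([-3.0722, -0.6495,  0.0007]), 'force': array([-0.0149,  0.5737,  0.2686]), 'ft_torque': array([ 0.0024, -0.0091, -0.0181]), 'width': 1.0007413628609945}
scene {'mtx': array([[506.226 ,   0.    , 276.5811],
       [  0.    , 506.226 , 211.9391],
       [  0.    ,   0.    ,   1.    ]]), 'dist_coeffs': array([-0.083,  0.   ,  0.   ,  0.   ,  0.   ]), 'pose': array([[-0.2726,  0.6619, -0.6983,  1.4622],
       [ 0.962 ,  0.1972, -0.1887,  0.1841],
       [ 0.0128, -0.7232, -0.6905,  1.082 ],
       [ 0.    ,  0.    ,  0.    ,  1.    ]])}
top {'mtx': array([[524.5318,   0.    , 281.0992],
       [  0.    , 524.5318, 204.0597],
       [  0.    ,   0.    ,   1.    ]]), 'dist_coeffs': array([0.0324, 0.    , 0.    , 0.    , 0.    ]), 'pose': array([[ 0.0343, -0.9782,  0.2046,  0.2125],
       [-0.9994, -0.0332,  0.0088, -0.0752],
       [-0.0018, -0.2048, -0.9788,  1.6324],
       [ 0.    ,  0.    ,  0.    ,  1.    ]])}
```

View pics/scene0.png

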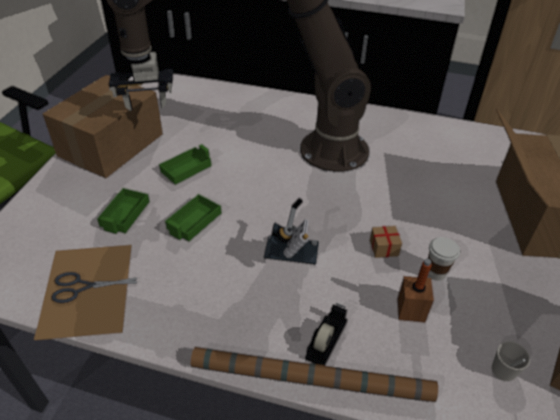

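View pics/top0.png

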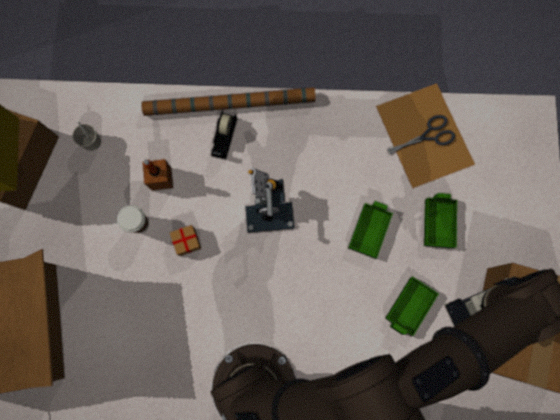

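The three look-alike green trays in the top view are at about (371,230), (440,221) and (412,305). The robot's left (+y) is image left, so the one meant is at (371,230). I'll confirm that in enlarged crops.

```bash
cat > h.py <<'E'
import cv2,numpy as np
from scipy.spatial.transform import Rotation as R
from scipy.optimize import least_squares
np.set_printoptions(precision=4,suppress=True)
from cell import arm
CI={n:arm.camera_info(n) for n in("scene","top")}
def proj(n,P):
    T=np.linalg.inv(CI[n]['pose'])
    return cv2.projectPoints(np.atleast_2d(np.float64(P)),cv2.Rodrigues(T[:3,:3])[0],T[:3,3],CI[n]['mtx'],CI[n]['dist_coeffs'])[0][:,0]
def ray(n,uv):
    p=cv2.undistortPoints(np.float64([[uv]]),CI[n]['mtx'],CI[n]['dist_coeffs'])[0,0]
    T=CI[n]['pose']; return T[:3,3],T[:3,:3]@np.array([p[0],p[1],1.])
def atz(n,uv,z):
    o,d=ray(n,uv); return o+d*(z-o[2])/d[2]
def tri(a,b):  # scene uv, top uv
    o1,d1=ray("scene",a);o2,d2=ray("top",b)
    s=np.linalg.lstsq(np.c_[d1,-d2],o2-o1,rcond=None)[0]
    p,q=o1+s[0]*d1,o2+s[1]*d2; return (p+q)/2,np.linalg.norm(p-q)
def crop(im,x0,y0,w,h,k,fn,lines=()):
    c=cv2.resize(im[y0:y0+h,x0:x0+w,::-1],None,fx=k,fy=k,interpolation=cv2.INTER_CUBIC)
    c=np.clip(c.astype(float)*1.5,0,255).astype(np.uint8)
    for L,col in lines:
        cv2.polylines(c,[np.int32(((np.array(L)+.5-[x0,y0])*k)*16)],False,col,1,cv2.LINE_AA,4)
    for g in range(0,w,10): cv2.putText(c,str(x0+g),(int((g+.5)*k),8),0,.3,(0,255,255),1); cv2.line(c,(int((g+.5)*k),10),(int((g+.5)*k),16),(0,255,255),1)
    for g in range(0,h,10): cv2.putText(c,str(y0+g),(0,int((g+.5)*k)),0,.3,(0,255,255),1)
    cv2.imwrite(fn,c)
def load(fn): return cv2.imread(fn)[:,:,::-1]
E
python3 - <<'E'
from h import *
s,t=load("pics/scene0.png"),load("pics/top0.png")
crop(s,255,190,75,80,7.5,"pics/c1.png")
crop(t,235,155,75,80,7.5,"pics/c2.png")
crop(t,340,190,130,60,6,"pics/c3.png")
crop(t,135,145,70,60,8,"pics/c4.png")
crop(s,390,230,70,100,6,"pics/c5.png")
E
```

```text
(no output)
```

View pics/c1.png

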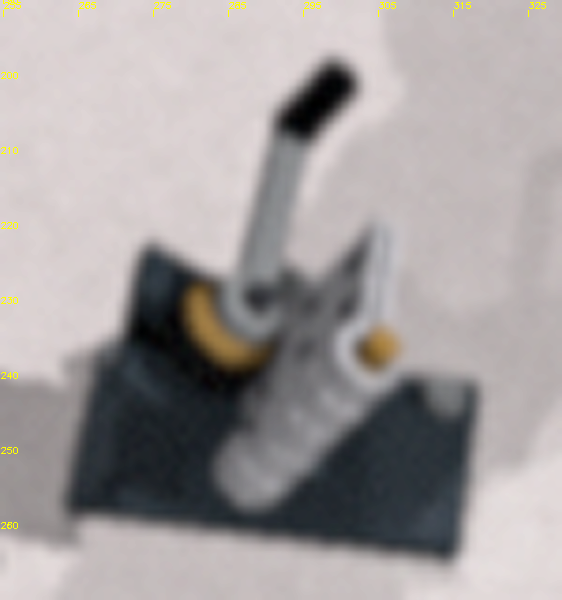

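View pics/c2.png

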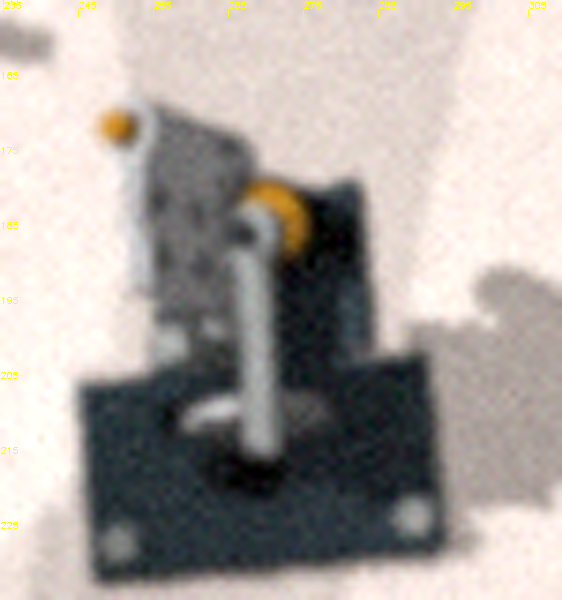

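View pics/c3.png

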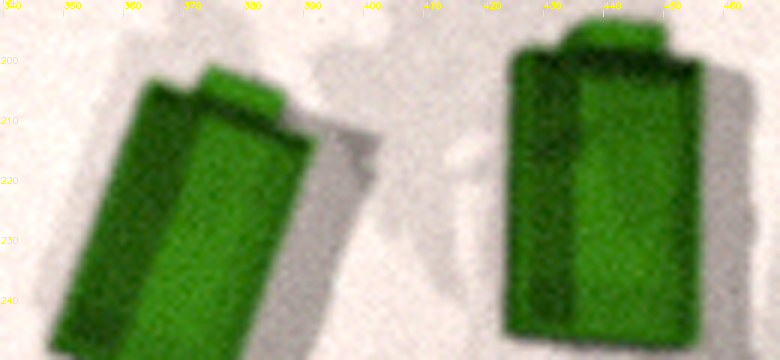

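View pics/c4.png

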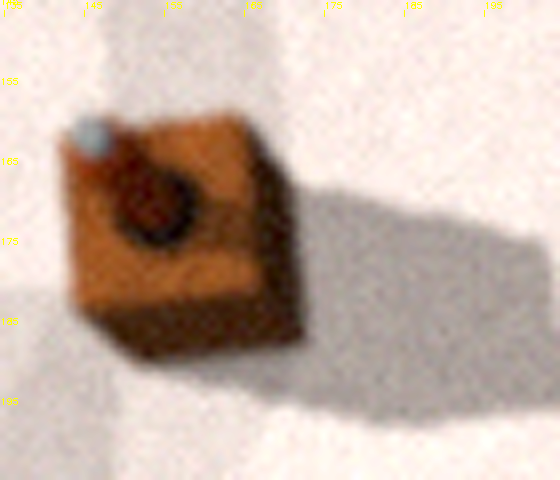

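View pics/c5.png

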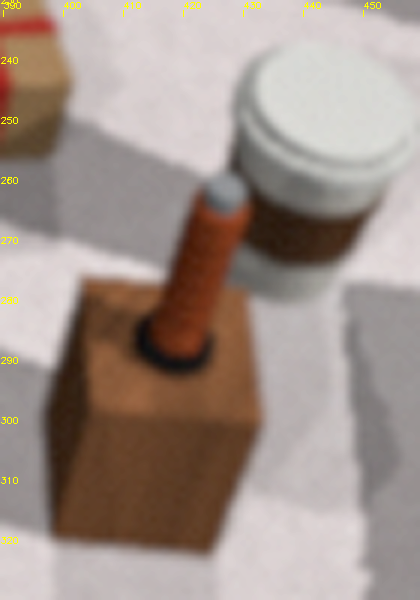

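c3 confirms the tray at (371,230) is farthest left, with its lug at (380,205). The rest shows the pin top at scene (305,236) and top (250,171.4). The knob is at scene (296.5,202.4) and the punch head at scene (425,262) and top (145.5,161.5). Next I'll measure these.

```bash
python3 - <<'E'
from h import *
pt,e=tri((305,235.8),(250.1,171.4)); print("pin top end approx",pt,e*1e3)
for n,p in zip(("TL","TR","BL","BR"),((245.2,205.8),(291.2,201.4),(247.8,231.6),(293.4,227.8))): print("base top",n,atz("top",p,.012))
for p in ((263.6,256.8),(315.4,263.2),(317.8,240.2)): print("base scene",atz("scene",p,.012))
print("knob",tri((296.5,202.4),(267.2,217.8)))
print("hub",tri((289.4,230.2),(269.4,184.9)))
print("punch head",tri((425.2,261.5),(145.5,161.5)))
print("guard", tri((418.5,289),(154,170)))
print('block top c', [atz("top",p,.095)for p in((144,304/8+144.5),(267/8+134.5,290/8+144.5),(62/8+134.5,140/8+144.5),(240/8+134.5,110/8+144.5))])
print('block top s', [atz("scene",p,.095)for p in((85/6+389.5,281/6+229.5),(243/6+389.5,290/6+229.5),(262/6+389.5,423/6+229.5),(50/6+389.5,405/6+229.5))])
E
```

```text
pin top end approx [0.6096 0.0288 0.1777] 2.6070110752056768
base top TL [0.5418 0.0523 0.012 ]
base top TR [ 0.5609 -0.0923  0.012 ]
base top BL [0.4599 0.0402 0.012 ]
base top BR [ 0.4768 -0.1017  0.012 ]
base scene [ 0.5657 -0.0935  0.012 ]
base scene [0.5476 0.0511 0.012 ]
base scene [0.4602 0.0386 0.012 ]
knob (array([ 0.4791, -0.0251,  0.1606]), np.float64(0.002713981226528924))
hub (array([ 0.5773, -0.0231,  0.151 ]), np.float64(0.005860008678474496))
punch head (array([0.6241, 0.3236, 0.1931]), np.float64(0.008023451366076002))
guard (array([0.6268, 0.3263, 0.093 ]), np.float64(0.0027413000445973986))
block top c [array([0.5862, 0.354 , 0.095 ]), array([0.5941, 0.2827, 0.095 ]), array([0.6501, 0.3649, 0.095 ]), array([0.6643, 0.2984, 0.095 ])]
block top s [array([0.5986, 0.285 , 0.095 ]), array([0.585 , 0.3501, 0.095 ]), array([0.653 , 0.3621, 0.095 ]), array([0.6676, 0.2777, 0.095 ])]
```

```bash
python3 - <<'E'
from h import *
s,t=load("pics/scene0.png"),load("pics/top0.png")
crop(t,335,190,75,80,7.5,"pics/d1.png")
crop(s,155,185,75,65,8,"pics/d2.png")
E
```

```text
(no output)
```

View pics/d1.png

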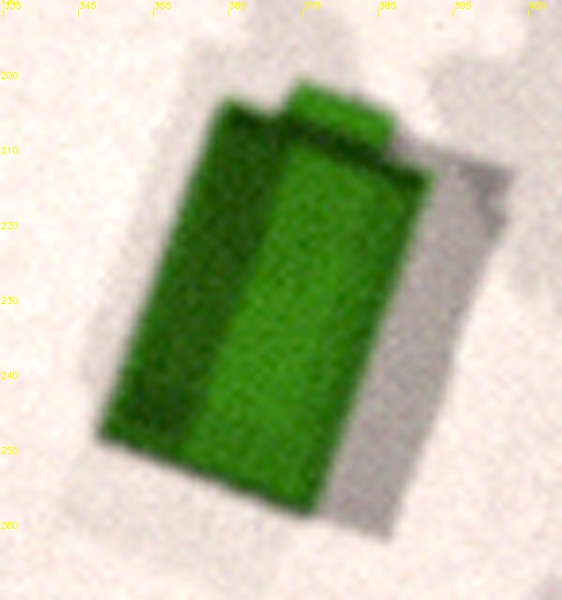

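View pics/d2.png

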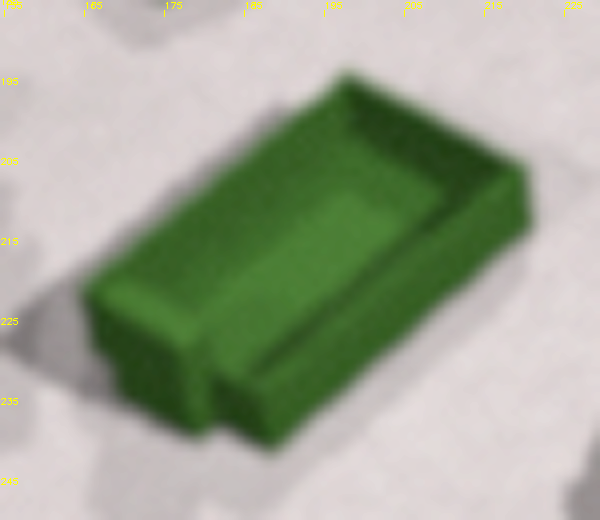

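```bash
cat > fit.py <<'E'
from h import *
def RF(psi): 
    z=np.array([0,.5,np.sqrt(.75)]);y=np.array([1,0,0.]);x=np.cross(y,z)
    return R.from_euler('z',psi).as_matrix()@np.c_[x,y,z]
def W(p,P): # rest-frame mm -> world
    return np.array([p[0],p[1],.105])+np.atleast_2d(P)/1e3@RF(p[2]).T
def base(p):
    c=p[3]; ey=np.array([np.cos(p[2]),np.sin(p[2])]); el=np.array([ey[1],-ey[0]])
    o=np.array([p[0],p[1]])
    return np.array([[*(o+ey*b+el*(c+a)),.012] for a,b in((-.075,-.062),(.075,-.062),(-.075,-.148),(.075,-.148))])
def knob(p,dz=0): return [p[4]+95*np.sin(p[6]),p[5]-95*np.cos(p[6]),48+dz]
def res(p,out=False):
    B=base(p)
    pred={"scene":np.r_[W(p,[[0,0,88]]),B[[1,0,2]],W(p,[knob(p)]),W(p,[[p[4],p[5],38]])],
          "top":np.r_[W(p,[[0,0,85]]),B,W(p,[knob(p)]),W(p,[[p[4],p[5],38]])]}
    obs={"scene":[(305.2,235.8),(263.6,256.8),(315.4,263.2),(317.8,240.2),(296.5,202.4),(289.4,230.2)],
         "top":[(250.1,171.4),(245.2,205.8),(291.2,201.4),(247.8,231.6),(293.4,227.8),(267.5,217.3),(269.2,185.6)]}
    r=np.concatenate([(proj(n,pred[n])+p[7+2*i:9+2*i]-obs[n]).ravel() for i,n in enumerate(obs)])
    if out: print(r.reshape(-1,2))
    return np.r_[r,p[7:]/.6]
if __name__=="__main__":
    f=least_squares(res,[.615,-.013,.13,0,25,-40,0.1,0,0,0,0],x_scale=[.01,.01,.1,.01,10,10,.1,1,1,1,1],loss='soft_l1')
    p=f.x; print(p); res(p,True); np.save("p.npy",p)
    a=np.linspace(0,2*np.pi,25); c=np.c_[np.cos(a),np.sin(a)]
    def ring(x,y,z,r): return W(p,np.c_[x+r*c[:,0],y+r*c[:,1],z+0*a])
    L=[(ring(0,0,0,13),(0,0,255)),(ring(0,0,80,13),(0,0,255)),(ring(0,0,88,6.5),(255,0,255)),(base(p)[[0,1,3,2,0]],(0,255,0)),
      (ring(p[4],p[5],38,13),(255,255,0)),(ring(p[4],p[5],48,0.5),(255,255,0)),(ring(*knob(p,19),9),(255,0,0)),(ring(*knob(p,-19),9),(255,0,0)),
      (W(p,[[-5,-16,0],[-5,-84,0],[-5,-84,42],[-5,-16,42],[-5,-16,0]]),(255,128,0)),
      (W(p,[[-30,-16,0],[54,-16,0],[54,-84,0],[-30,-84,0],[-30,-16,0]]),(0,200,255))]
    s,t=load("pics/scene0.png"),load("pics/top0.png")
    crop(s,255,190,75,80,7.5,"pics/e1.png",[(proj("scene",l)+p[7:9],k) for l,k in L])
    crop(t,235,155,75,80,7.5,"pics/e2.png",[(proj("top",l)+p[9:11],k) for l,k in L])
E
python3 fit.py
```

```text
[  0.6156  -0.0135   0.1231   0.0005  26.1957 -40.6955  -0.0345  -0.1821
   0.1777  -0.1606   0.2222]
[[ 0.7208 -0.4585]
 [-0.7791 -0.6087]
 [ 0.6543 -0.3789]
 [ 1.1307  0.3013]
 [-0.1654  1.1798]
 [-0.7891 -0.2403]
 [ 0.3044 -0.221 ]
 [-0.3029 -0.7655]
 [ 1.0326 -0.5025]
 [-0.8494  0.3029]
 [ 1.3928 -0.1228]
 [ 0.3644  0.3309]
 [-1.316   0.2167]]
```

View pics/e1.png

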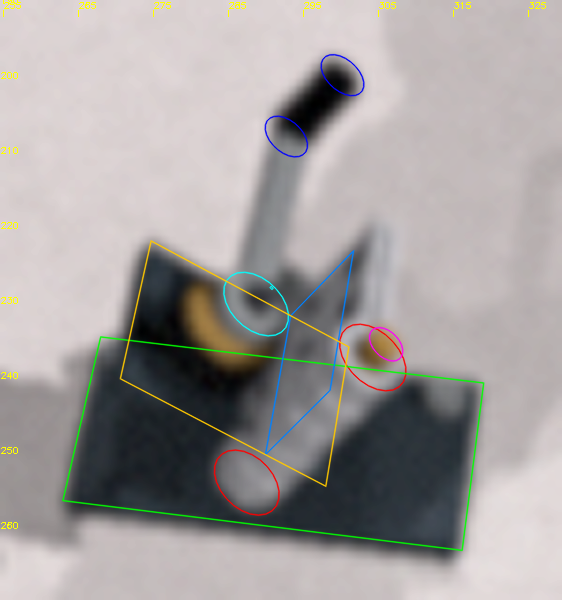

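View pics/e2.png

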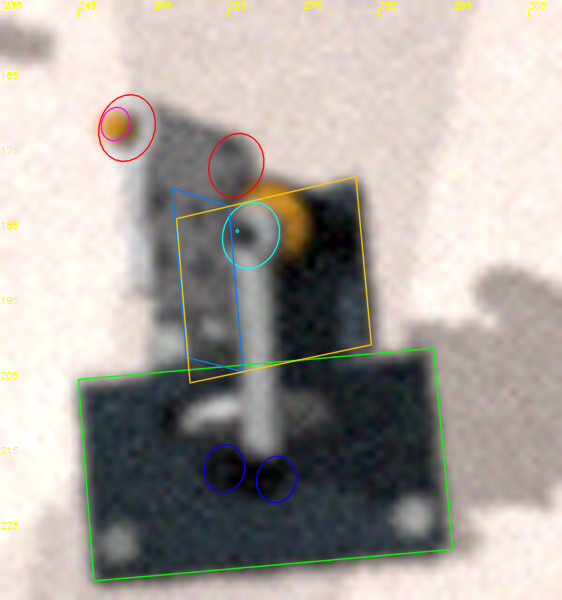

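```bash
cat > tray.py <<'E'
from h import *
def TW(q,P):
    c,s=np.cos(q[2]),np.sin(q[2]); P=np.atleast_2d(P)/1e3
    return np.c_[q[0]+c*P[:,0]-s*P[:,1],q[1]+s*P[:,0]+c*P[:,1],P[:,2]]
M={"top":[(75,46,34),(75,-46,34),(-75,46,34),(-75,-46,34),(88,22,54),(88,-22,54)],
   "scene":[(-75,46,34),(-75,-46,34),(75,-46,34)]}
O={"top":[(363.8,202.8),(392.1,213.2),(347.4,247.8),(376.5,258.2),(374.5,200.4),(387.2,204.4)],
   "scene":[(197.9,193.6),(220.1,205.1),(188.3,232)]}
E
python3 - <<'E'
from tray import *
for n in O:
    for o,m in zip(O[n],M[n]): print(n,m,atz(n,o,m[2]/1e3))
s,t=load("pics/scene0.png"),load("pics/top0.png")
for (o) in [(131,219)]: print("cup",atz("top",o,.108)); 
print("gift",atz("top",(184,239),.056),"disp",atz("top",(226,135),.05))
Rm=R.from_rotvec(arm.observe()['ee_rot']).as_matrix(); print(Rm)
E
```

```text
top (75, 46, 34) [ 0.5594 -0.3179  0.034 ]
top (75, -46, 34) [ 0.5294 -0.4054  0.034 ]
top (-75, 46, 34) [ 0.417  -0.2681  0.034 ]
top (-75, -46, 34) [ 0.3883 -0.3567  0.034 ]
top (88, 22, 54) [ 0.5637 -0.3477  0.054 ]
top (88, -22, 54) [ 0.5525 -0.3865  0.054 ]
scene (-75, 46, 34) [ 0.3929 -0.3596  0.034 ]
scene (-75, -46, 34) [ 0.4225 -0.2749  0.034 ]
scene (75, -46, 34) [ 0.5554 -0.3229  0.034 ]
cup [0.4712 0.3788 0.108 ]
gift [0.4241 0.2288 0.056 ] disp [0.7607 0.1211 0.05  ]
[[ 0.9144  0.4048 -0.0007]
 [ 0.4048 -0.9144  0.0013]
 [-0.0001 -0.0014 -1.    ]]
```

The tray centre is at about (0.4745,-0.339) with yaw -0.335 rad, which puts the lug at about (0.550,-0.365). The two cameras agree to 5 mm and the top-view rim lengths match the 150 x 92 size. I'll set the tray first, gripping the 44 mm width of the lug so the hand stays clear of the rest.

>>> move_arm:
  steps:
    - [60,-10,0,-0.18]
    - [120,-20,0,-0.36]
    - [180,-35,0,-0.54]
    - [240,-45,20,-0.72]
    - [300,-55,40,-0.9]
    - [340,-62,60,-1.08]
    - [356,-67,80,-1.26]
    - [356,-67,100,-1.44]
    - [356,-67,120,-1.62]
    - [356,-67,130,-1.8]
    - [356,-67,140,-1.98]
    - [356,-67,144,-2.16]
    - [356,-67,144,-2.34]
    - [356,-67,144,-2.39]
    - [356,-67,144,-2.39]
  grip: 91

```text
clock: 1.98
position: [0.5511, -0.3663, 0.2602]
ee_rot: [-0.525, -3.097, -0.001]
force: [-0.5, -0.8, 0.1]
width: 0.993
```

```bash
python3 - <<'E'
from h import *
o=arm.observe();print(o['clock'],o['position'],o['joints'],o['force']);Rm=R.from_rotvec(o['ee_rot']).as_matrix();print(Rm)
im=arm.get_image("top");cv2.imwrite("pics/top1.png",im[:,:,::-1]);s=arm.get_image("scene");cv2.imwrite("pics/scene1.png",s[:,:,::-1])
crop(s,130,120,110,120,5,"pics/f1.png")
E
```

```text
1.975 [ 0.5511 -0.3663  0.2602] [ 0.8684  0.706  -0.5808  1.5892  0.4421  0.9817  1.3829] [-0.531  -0.8378  0.1133]
[[-0.9442  0.3294 -0.0008]
 [ 0.3294  0.9442  0.0006]
 [ 0.0009  0.0003 -1.    ]]
```

View pics/f1.png

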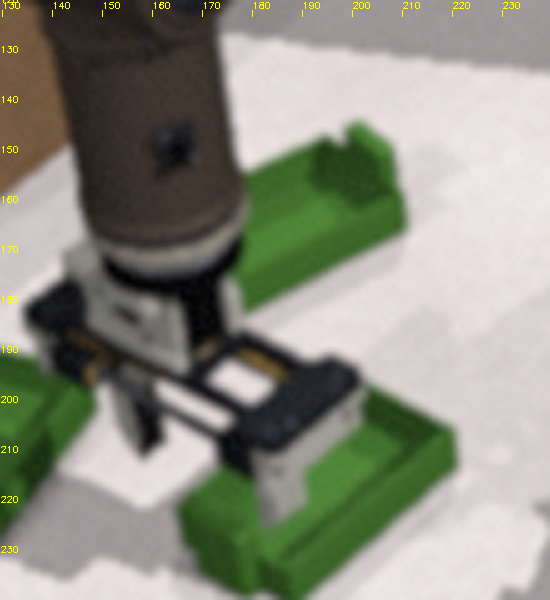

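View pics/top1.png

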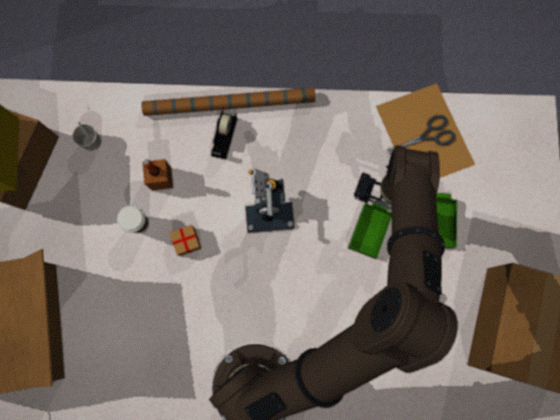

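The hand hangs over the lug: the left finger is at scene (183,222), the right at (158,208), and the lug is between and below them. Now I'll descend and grip.

>>> move_arm:
  steps:
    - [0,0,25,0]
    - [0,0,42,0]
    - [0,0,45,0]
    - [0,0,45,0]

```text
clock: 2.58
position: [0.5516, -0.3661, 0.2159]
ee_rot: [0.524, 3.098, 0.0]
force: [0.5, -0.5, -0.1]
width: 0.99
```

>>> move_arm:
  steps:
    - [0,0,0,0]
    - [0,0,0,0]
    - [0,0,0,0]
    - [0,0,0,0]
    - [0,0,0,0]
  grip: 40
  grip_force: 40

```text
clock: 3.2
position: [0.5514, -0.3662, 0.2158]
ee_rot: [0.524, 3.098, -0.0]
force: [0.5, 1.0, 0.3]
width: 0.498
```

>>> move_arm:
  steps:
    - [0,0,-3,0]
    - [-8,15,-3,0.14]
    - [-16,31,-3,0.28]
    - [-24,46,-3,0.42]
    - [-32,62,-3,0.56]
    - [-40,77,-3,0.7]
    - [-48,92,-3,0.84]
    - [-56,108,-3,0.98]
    - [-64,123,-3,1.112]
    - [-64,123,-3,1.112]

```text
clock: 4.45
position: [0.6532, -0.269, 0.2186]
ee_rot: [-2.075, -2.358, -0.001]
force: [-0.2, -0.2, -1.8]
width: 0.475
```

```bash
python3 - <<'E'
from h import *
o=arm.observe();print(o['clock'],o['position'],o['joints'],o['force'],o['width']);Rm=R.from_rotvec(o['ee_rot']).as_matrix();print(Rm)
s=arm.get_image("scene");cv2.imwrite("pics/scene2.png",s[:,:,::-1])
crop(s,150,140,180,150,4,"pics/g1.png")
d=np.array([.634,-.1221])-o['position'][:2]; print((Rm[:2,:2].T@d)*1e3)
E
```

```text
4.45 [ 0.6532 -0.269   0.2186] [ 0.4769  0.7574 -0.269   1.508   0.2325  0.9077  0.2621] [-0.1949 -0.1541 -1.8242] 0.475065632963242
[[-0.1273  0.9919  0.0003]
 [ 0.9919  0.1273  0.001 ]
 [ 0.0009  0.0005 -1.    ]]
[148.1226  -0.3524]
```

View pics/g1.png

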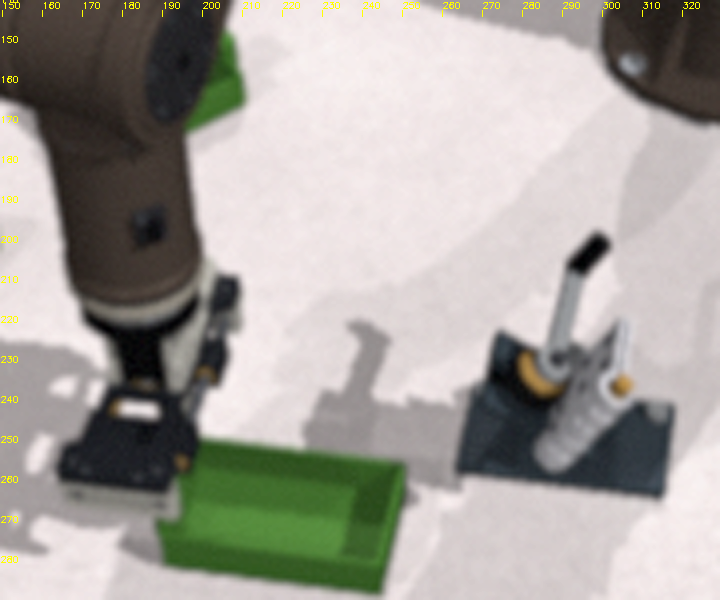

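The tray is gripped, rotated and level, with its free-end rim corners at scene (250.7,255) and (244.5,287.5). I'll check that against the expected position.

```bash
python3 - <<'E'
from h import *
a,b=atz("scene",(250.7,255),.036),atz("scene",(244.5,287.5),.036)
print(a,b,np.linalg.norm(a-b)); o=arm.observe()
p=np.load("p.npy");ey=np.array([np.cos(p[2]),np.sin(p[2])]);el=np.array([ey[1],-ey[0]])
for q in (a,b): d=q[:2]-o['position'][:2]; print("from tcp: lat",d@el,"ey",d@ey, " from exit", (q[:2]-p[:2])@el,(q[:2]-p[:2])@ey)
E
```

```text
[ 0.5896 -0.1232  0.036 ] [ 0.7009 -0.1041  0.036 ] 0.1128929598502578
from tcp: lat -0.1538248278795129 ey -0.044152356705326884  from exit 0.10568423849054616 -0.03931117203819638
from tcp: lat -0.15908537650425775 ey 0.06861797189186492  from exit 0.10042368986580132 0.07345915655899542
```

>>> move_arm:
  steps:
    - [20,0,0,0]
    - [45,0,0,0]
    - [70,0,0,0]
    - [95,0,0,0]
    - [120,0,0,0]
    - [140,0,0,0]
    - [148,0,0,0]
    - [148,0,0,0]
    - [148,0,3,0]
    - [148,0,3,0]

```text
clock: 5.75
position: [0.6342, -0.1255, 0.2159]
ee_rot: [2.081, 2.352, -0.0]
force: [-0.9, -1.1, 1.3]
width: 0.473
```

```bash
python3 - <<'E'
from h import *
o=arm.observe();print(o['clock'],o['position'],o['joints'],o['force'],o['width'])
s=arm.get_image("scene");cv2.imwrite("pics/scene3.png",s[:,:,::-1])
crop(s,200,170,140,120,5.5,"pics/g2.png")
E
```

```text
5.75 [ 0.6342 -0.1255  0.2159] [ 0.2886  0.6809 -0.2692  1.6804  0.234   0.8114  0.0372] [-0.859  -1.1055  1.257 ] 0.47280625811041804
```

View pics/g2.png

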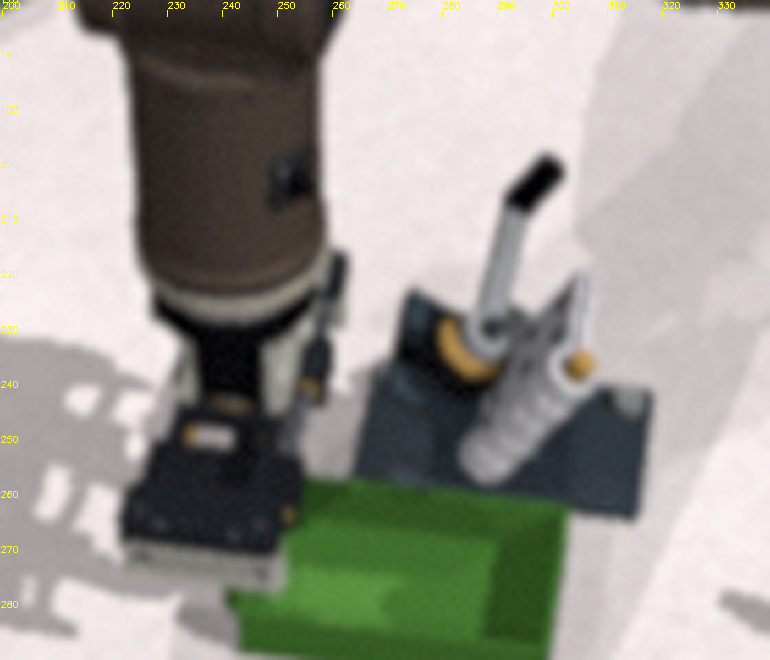

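The tray sits under the barrel, and its free end at scene (301,262) lies left of the barrel mouth at (287,250). Release and lift.

>>> move_arm:
  steps:
    - [0,0,0,0]
    - [0,0,0,0]
    - [0,0,-10,0]
    - [0,0,-50,0]
    - [0,0,-100,0]
    - [0,0,-150,0]
    - [0,0,-190,0]
    - [0,0,-190,0]
  grip: 66

```text
clock: 6.8
position: [0.6347, -0.1238, 0.4104]
ee_rot: [2.075, 2.35, 0.007]
force: [0.8, 0.0, 0.0]
width: 0.717
```

```bash
cat > cam.py <<'E'
from fit import *
p=np.load("p.npy")
def pose(th,h=6,lead=0):
    """TCP world & tool y azimuth for caging knob at angle th; h=grasp height above knob centre mm"""
    k=np.array([p[4]+95*np.sin(th),p[5]-95*np.cos(th),48.])
    c=W(p,[k])[0]
    ax=RF(p[2])[:,2]; c=c+ax*(h/1e3/ax[2])*0.5*np.array([1,1,0])+np.array([0,0,h/1e3]) 
    t=RF(p[2])@np.array([np.cos(th),np.sin(th),0])   # tangent
    az=np.arctan2(t[1],t[0])
    return c+np.array([0,0,.159])+lead*1e-3*t*[1,1,1],az
E
python3 - <<'E'
from cam import *
o=arm.observe();print(o['clock'],o['position'],o['joints'])
Rm=R.from_rotvec(o['ee_rot']).as_matrix()
for th in (-.03,0,.1,.5,1):
    c,az=pose(th); print(th,c,az, "yaw tool y now",np.arctan2(Rm[1,1],Rm[0,1]))
t=arm.get_image("top");cv2.imwrite("pics/top4.png",t[:,:,::-1])
crop(t,220,140,110,100,6,"pics/h1.png")
E
```

```text
6.8 [ 0.6347 -0.1238  0.4104] [ 0.313   0.4874 -0.3097  1.4898  0.1555  1.1811  0.1031]
-0.03 [ 0.4803 -0.0246  0.3232] -1.4823310710239819 yaw tool y now 0.12408585641199107
0 [ 0.4806 -0.0271  0.3247] -1.447693517727597 yaw tool y now 0.12408585641199107
0.1 [ 0.4821 -0.0352  0.3294] -1.3323512528172126 yaw tool y now 0.12408585641199107
0.5 [ 0.497  -0.0648  0.3474] -0.8849229961622485 yaw tool y now 0.12408585641199107
1 [ 0.5324 -0.0904  0.3646] -0.3843875899209879 yaw tool y now 0.12408585641199107
```

View pics/h1.png

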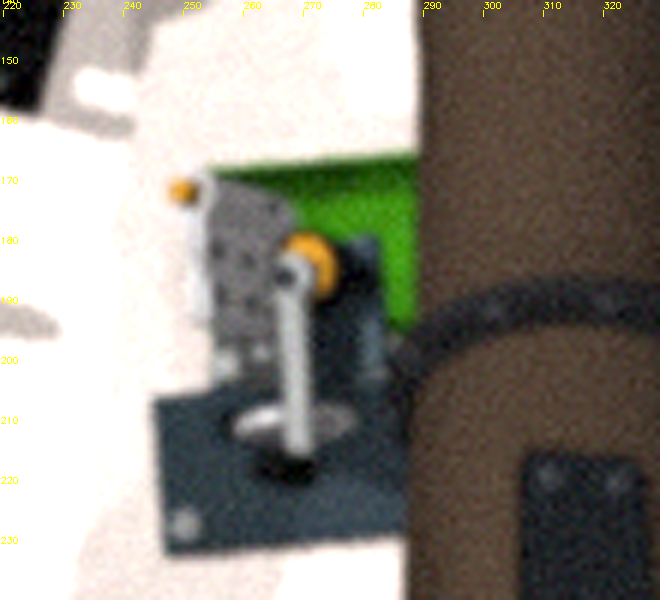

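```bash
cat > rel.py <<'E'
from h import *
def rel(P,az):
    o=arm.observe(); Rm=R.from_rotvec(o['ee_rot']).as_matrix()
    d=Rm.T@(P-o['position'])*1e3
    tw=-((az-np.arctan2(Rm[1,1],Rm[0,1])+np.pi)%(2*np.pi)-np.pi)
    return np.r_[d,tw]
E
python3 - <<'E'
from cam import *; from rel import *
c,az=pose(0.0); print(rel(c+[0,0,.07],az), rel(c,az))
E
```

```text
[ 115.1201 -140.4677   12.6378    1.5718] [ 115.1885 -140.719    82.6373    1.5718]
```

>>> move_arm:
  steps:
    - [15,-18,0,0.18]
    - [30,-36,0,0.36]
    - [45,-54,0,0.54]
    - [60,-72,0,0.72]
    - [75,-90,0,0.9]
    - [90,-110,0,1.08]
    - [105,-130,0,1.26]
    - [115,-140,5,1.44]
    - [115,-141,12,1.572]
    - [115,-141,30,1.572]
    - [115,-141,30,1.572]
  grip: 52

```text
clock: 8.22
position: [0.4789, -0.0274, 0.374]
ee_rot: [-3.136, -0.193, 0.007]
force: [-0.6, -0.7, 0.4]
width: 0.568
```

```bash
python3 - <<'E'
from cam import *; from rel import *
o=arm.observe();print(o['clock'],o['position'],o['joints'],o['force'],o['width'])
c,az=pose(0.0); print(rel(c,az))
s=arm.get_image("scene");cv2.imwrite("pics/scene5.png",s[:,:,::-1])
crop(s,240,140,110,120,5,"pics/i1.png")
t=arm.get_image("top");cv2.imwrite("pics/top5.png",t[:,:,::-1])
E
```

```text
8.225 [ 0.4789 -0.0274  0.374 ] [ 0.0072  0.2373 -0.074   1.9511  0.0212  0.9582 -1.5246] [-0.6428 -0.6703  0.3749] 0.5682657900624115
[ 1.9356 -0.106  49.3115  0.0001]
```

View pics/i1.png

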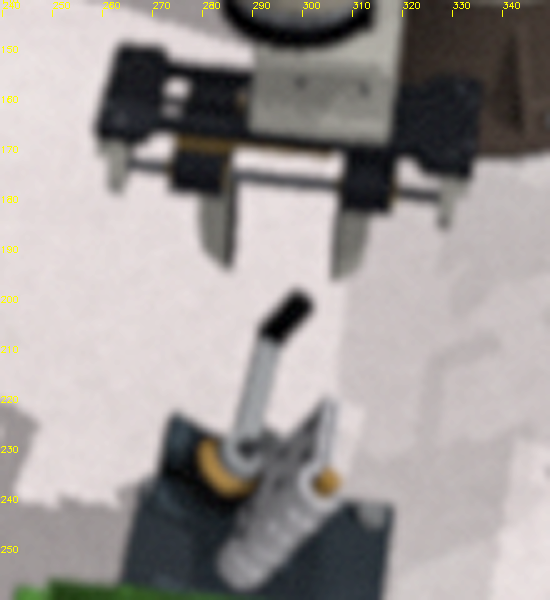

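The fingers straddle the knob: inner faces at columns 286 and 306, knob spanning 291–300. Descend.

>>> move_arm:
  steps:
    - [1,0,20,0]
    - [2,0,40,0]
    - [2,0,49,0]
    - [2,0,49,0]

```text
clock: 8.82
position: [0.4818, -0.0273, 0.3267]
ee_rot: [-3.136, -0.193, 0.001]
force: [-0.3, 0.4, -1.0]
width: 0.564
```

```bash
python3 - <<'E'
from cam import *; from rel import *
o=arm.observe();print(o['clock'],o['position'],o['force'],o['ft_torque'])
s=arm.get_image("scene");cv2.imwrite("pics/scene6.png",s[:,:,::-1])
crop(s,240,150,100,110,5.5,"pics/i2.png")
for th in np.arange(.0,1.2,.1):
    c,az=pose(th); print(round(th,2),rel(c,az))
E
```

```text
8.825 [ 0.4818 -0.0273  0.3267] [-0.2655  0.3586 -0.9648] [0.0211 0.0047 0.0137]
0.0 [-1.3949 -0.3212  2.4924 -0.0004]
0.1 [-0.916   7.8925 -2.249  -0.1157]
0.2 [ 0.5073 16.0237 -6.9428 -0.2303]
0.3 [  2.8608  23.9913 -11.5422  -0.3434]
0.4 [  6.121   31.7155 -16.001   -0.4545]
0.5 [ 10.2554  39.1193 -20.2749  -0.5632]
0.6 [ 15.2225  46.1287 -24.321   -0.669 ]
0.7 [ 20.9728  52.6736 -28.099   -0.7719]
0.8 [ 27.4488  58.6886 -31.5711  -0.8719]
0.9 [ 34.5858  64.1137 -34.7027  -0.9691]
1.0 [ 42.3126  68.8945 -37.4623  -1.0637]
1.1 [ 50.5518  72.9835 -39.8225  -1.156 ]
```

View pics/i2.png

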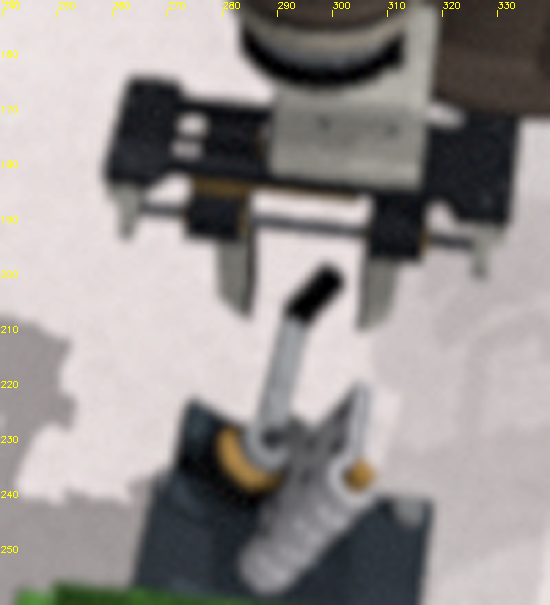

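>>> move_arm:
  steps:
    - [-1,8,-4,-0.116]
    - [0,16,-9,-0.23]
    - [3,24,-14,-0.343]
    - [6,32,-18,-0.454]
    - [10,39,-22,-0.563]
    - [15,46,-26,-0.669]
    - [21,53,-30,-0.772]
    - [21,53,-30,-0.772]

```text
clock: 9.88
position: [0.5095, -0.0771, 0.3578]
ee_rot: [2.832, 1.358, 0.002]
force: [-0.6, 0.0, 1.3]
width: 0.565
```

```bash
cat > look.py <<'E'
from cam import *; from rel import *
import sys
tag=sys.argv[1]
o=arm.observe();print(o['clock'],o['position'],"F",o['force'],"T",o['ft_torque'])
ths=np.linspace(0,1.3,1301); P=np.array([pose(t)[0] for t in ths]); i=np.argmin(np.linalg.norm(P-o['position'],axis=1))
t=RF(p[2])@np.array([np.cos(ths[i]),np.sin(ths[i]),0]); print("tool theta",ths[i],"dist",np.linalg.norm(P[i]-o['position']),"F along tangent",o['force']@t)
s=arm.get_image("scene");cv2.imwrite(f"pics/s_{tag}.png",s[:,:,::-1])
T=arm.get_image("top");cv2.imwrite(f"pics/t_{tag}.png",T[:,:,::-1])
crop(s,230,150,100,110,5.5,f"pics/sc_{tag}.png")
for k in (.04,.1,.2):
    c,az=pose(ths[i]+k); print(k,rel(c,az))
E
python3 look.py a
```

```text
9.875 [ 0.5095 -0.0771  0.3578] F [-0.5944  0.0465  1.2913] T [ 0.1615  0.0733 -0.0045]
tool theta 0.713 dist 0.0022279102121894943 F along tangent 0.028187737422752632
0.04 [ 0.5125  4.5385  0.0353 -0.0556]
0.1 [ 0.9676  9.8502 -1.9795 -0.115 ]
0.2 [ 2.4322 18.7131 -5.0581 -0.2118]
```

View pics/sc_a.png

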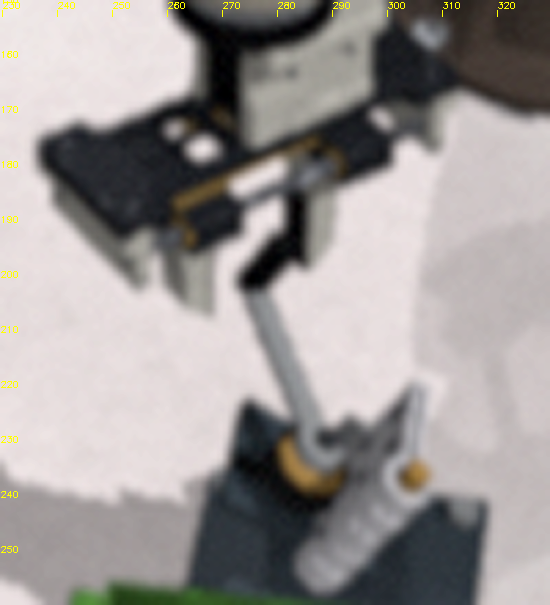

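```bash
cat > kth.py <<'E'
from cam import *
def kth(uv,n="scene"):
    ths=np.linspace(-.1,1.5,1601); K=W(p,[[p[4]+95*np.sin(t),p[5]-95*np.cos(t),48] for t in ths])
    q=proj(n,K)+(p[7:9] if n=="scene" else p[9:11]); d=np.linalg.norm(q-uv,axis=1); i=d.argmin(); return ths[i],d[i]
E
python3 -c "
from kth import *
print(kth((277.7,197.1)),kth((296.5,202.4)))"
```

```text
(np.float64(0.5920000000000001), np.float64(0.6496826469630239)) (np.float64(-0.021000000000000005), np.float64(1.103952264323684))
```

>>> move_arm:
  steps:
    - [0,3,-1,-0.03]
    - [0,5,-2,-0.06]

```text
clock: 10.22
position: [0.513, -0.0798, 0.3587]
ee_rot: [-2.788, -1.446, 0.0]
force: [-1.0, 4.7, 0.0]
width: 0.567
```

```bash
cat > st.py <<'E'
from cam import *; from rel import *
o=arm.observe()
ths=np.linspace(0,1.4,1401); P=np.array([pose(t)[0] for t in ths]); i=np.argmin(np.linalg.norm(P-o['position'],axis=1))
t=RF(p[2])@np.array([np.cos(ths[i]),np.sin(ths[i]),0]); r=np.cross(RF(p[2])[:,2],t)
Tt=np.cross([0,0,-.155],t)
print(o['clock'],"tool th",ths[i],"Ftan",o['force']@t,"F",o['force'],"T",o['ft_torque'],"Ftan from T",o['ft_torque']@Tt/(Tt@Tt))
for k in (.03,.06,.1):
    c,az=pose(ths[i]+k); print(k,rel(c,az))
E
python3 st.py
```

```text
10.225 tool th 0.759 Ftan -3.24430983616056 F [-0.9726  4.6576  0.0159] T [ 1.015   0.2636 -0.0691] Ftan from T -5.553316621683925
0.03 [ 0.009   3.1857  0.3064 -0.0267]
0.06 [ 0.1202  5.8555 -0.6845 -0.0563]
0.1 [ 0.3917  9.4256 -1.9569 -0.0952]
```

>>> move_arm:
  steps:
    - [0,2,0,-0.02]
    - [0,4,0,-0.04]

```text
clock: 10.48
position: [0.5158, -0.0815, 0.3588]
ee_rot: [-2.757, -1.501, 0.002]
force: [-6.6, 7.7, 6.7]
width: 0.565
```

```bash
python3 st.py
```

```text
10.475 tool th 0.792 Ftan -6.768736346672376 F [-6.6135  7.6949  6.7477] T [1.6007 1.5951 0.0272] Ftan from T -15.250925770463418
0.03 [-0.1491  2.8065 -0.6939 -0.019 ]
0.06 [-0.0586  5.4879 -1.6551 -0.0482]
0.1 [ 0.1846  9.0743 -2.8866 -0.0869]
```

```bash
python3 look.py b
```

```text
10.475 [ 0.5158 -0.0815  0.3588] F [-6.6135  7.6949  6.7477] T [1.6007 1.5951 0.0272]
tool theta 0.792 dist 0.0003649883982481543 F along tangent -6.768736346672376
0.04 [-0.0633  3.6534 -0.9993 -0.0289]
0.1 [ 0.2498  9.0285 -2.8677 -0.0871]
0.2 [ 1.4694 18.0152 -5.683  -0.1819]
```

View pics/sc_b.png

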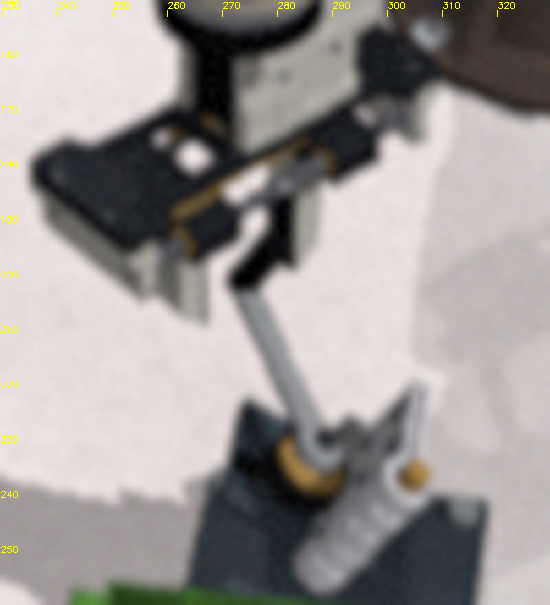

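>>> move_arm:
  steps:
    - [0,0,-1,0]
    - [0,0,-2,0]

```text
clock: 10.82
position: [0.5157, -0.082, 0.3601]
ee_rot: [-2.758, -1.5, 0.003]
force: [-3.5, 4.7, -3.2]
width: 0.565
```

```bash
python3 st.py; python3 -c "
from kth import *
print(kth((275.5,197.1)))"
```

```text
10.825 tool th 0.798 Ftan -6.328223368100684 F [-3.537   4.7478 -3.2114] T [0.8712 0.5612 0.0188] Ftan from T -6.513311553900888
0.03 [ 0.3306  3.1938  0.4238 -0.0258]
0.06 [ 0.4386  5.8768 -0.531  -0.055 ]
0.1 [ 0.7052  9.4646 -1.7537 -0.0936]
(np.float64(0.669), np.float64(0.6830783899043522))
```

>>> move_arm:
  steps:
    - [0,1,-0.3,-0.01]
    - [0,1,-0.3,-0.01]

```text
clock: 11.08
position: [0.5164, -0.0825, 0.3603]
ee_rot: [-2.75, -1.514, 0.003]
force: [-4.9, 6.3, -1.4]
width: 0.567
```

```bash
python3 st.py
```

```text
11.075 tool th 0.807 Ftan -7.514601140924157 F [-4.8518  6.3222 -1.3953] T [ 1.1654  0.6664 -0.0251] Ftan from T -8.178718926232145
0.03 [ 0.316   3.1335  0.3702 -0.0244]
0.06 [ 0.4202  5.8195 -0.5764 -0.0535]
0.1 [ 0.6816  9.4115 -1.7879 -0.092 ]
```

>>> move_arm:
  steps:
    - [0,1,-0.3,-0.01]
    - [0,1,-0.3,-0.01]

```text
clock: 11.32
position: [0.5172, -0.0828, 0.3606]
ee_rot: [-2.742, -1.528, 0.004]
force: [-4.2, 6.7, -0.4]
width: 0.568
```

```bash
python3 st.py
```

```text
11.325 tool th 0.8160000000000001 Ftan -6.840332935406735 F [-4.2081  6.7429 -0.3625] T [ 1.2295  0.9101 -0.0502] Ftan from T -9.781907081881926
0.03 [ 0.2239  3.1201  0.3239 -0.0231]
0.06 [ 0.3247  5.8092 -0.6143 -0.0521]
0.1 [ 0.5815  9.4054 -1.8142 -0.0905]
```

>>> move_arm:
  steps:
    - [0,1,-0.3,-0.01]
    - [0,2,-0.6,-0.02]
    - [0,2,-0.6,-0.02]

```text
clock: 11.7
position: [0.5187, -0.0836, 0.3611]
ee_rot: [-2.726, -1.555, 0.004]
force: [-6.2, 7.1, -0.6]
width: 0.568
```

```bash
python3 st.py
```

```text
11.7 tool th 0.835 Ftan -8.680789826294447 F [-6.2167  7.1206 -0.6084] T [ 1.5629  1.1803 -0.0729] Ftan from T -12.445857421533626
0.03 [ 0.017   3.1362  0.2508 -0.0211]
0.06 [ 0.1127  5.832  -0.6687 -0.0501]
0.1 [ 0.3623  9.4372 -1.8428 -0.0883]
```

Force along the tangent has risen from about 3 N free to 8.7 N, so this is a firm nip. I'll back off and lift.

>>> move_arm:
  steps:
    - [0,-4,0,0]
    - [0,-8,0,0]
    - [0,-8,-30,0]
    - [0,-8,-80,0]
    - [0,-8,-90,0]

```text
clock: 12.32
position: [0.5136, -0.0811, 0.4554]
ee_rot: [2.727, 1.551, 0.007]
force: [-0.4, -0.5, -0.7]
width: 0.569
```

```bash
python3 look.py c; python3 - <<'E'
from h import *
t=load("pics/t_c.png"); crop(t,220,140,110,100,6,"pics/tc_c.png")
E
```

```text
12.325 [ 0.5136 -0.0811  0.4554] F [-0.3515 -0.5162 -0.6778] T [-0.0183 -0.0348 -0.0196]
tool theta 1.032 dist 0.09308075067314167 F along tangent -0.3192083998507424
0.04 [ 3.0379 27.6811 86.8275 -0.2189]
0.1 [ 4.3926 33.0691 85.5571 -0.2736]
0.2 [ 7.3158 41.9287 83.7858 -0.3635]
```

View pics/sc_c.png

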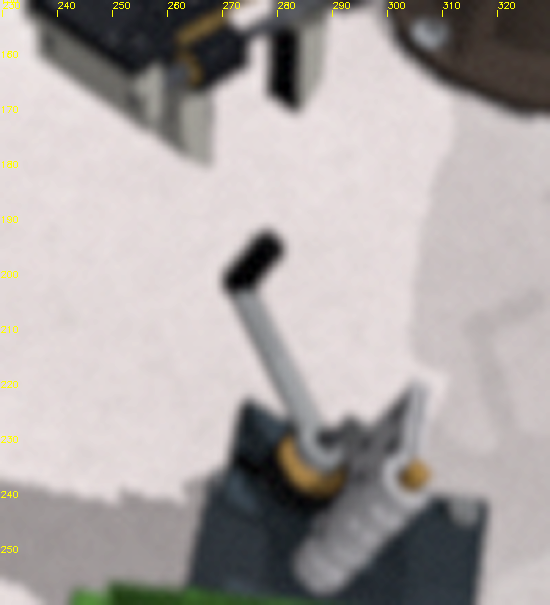

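View pics/tc_c.png

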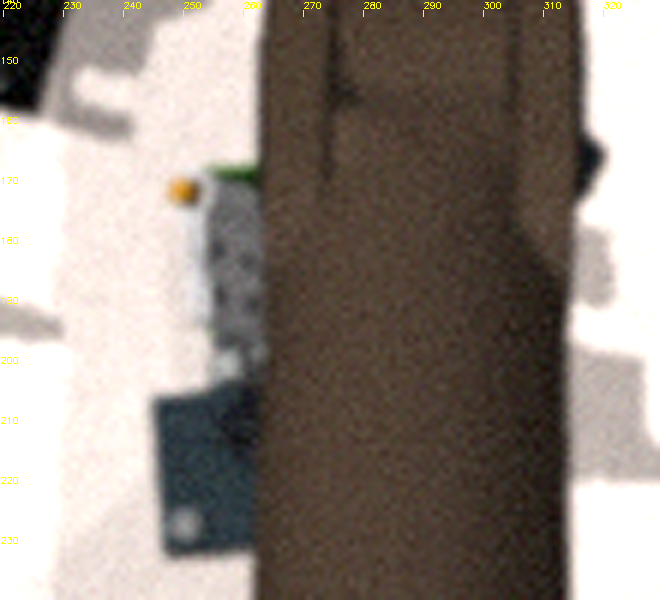

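The knob now rests at scene (275.5,197), about 0.68 rad by my scale. Force rose at about 60 N/rad, as the rubber should. The hinge and pin are unmoved, with the pin still at (304.5,236). Next is the punch.

```bash
python3 - <<'E'
from rel import *
o=arm.observe(); print(o['joints'])
print(rel(np.array([.625,.325,.40]),.123))
print(rel(np.array([.625,.325,.318]),.123))
E
```

```text
[ 0.2436  0.2388 -0.2346  1.7412  0.0608  1.1656 -0.5449]
[ 406.2126 -111.5251   53.0952   -0.6596]
[ 406.1509 -111.7697  135.0948   -0.6596]
```

>>> move_arm:
  steps:
    - [50,-14,0,-0.08]
    - [100,-28,0,-0.16]
    - [150,-42,0,-0.24]
    - [200,-56,0,-0.32]
    - [250,-70,0,-0.4]
    - [300,-84,0,-0.48]
    - [350,-97,0,-0.57]
    - [390,-107,20,-0.66]
    - [406,-112,40,-0.66]
    - [406,-112,53,-0.66]
    - [406,-112,53,-0.66]
  grip: 66

```text
clock: 13.8
position: [0.6241, 0.3235, 0.3972]
ee_rot: [2.082, 2.352, -0.006]
force: [0.2, 0.9, -0.0]
width: 0.717
```

```bash
python3 - <<'E'
from rel import *
o=arm.observe(); print(o['clock'],o['position'],o['joints'])
print(rel(np.array([.625,.325,.318]),.123))
for n in("scene","top"):
    s=arm.get_image(n);cv2.imwrite(f"pics/{n}7.png",s[:,:,::-1])
    if n=="scene": crop(s,370,180,100,110,5.5,"pics/j1.png")
    else: crop(s,110,120,90,90,6,"pics/j2.png")
E
```

```text
13.8 [0.6241 0.3235 0.3972] [-0.3013  0.6129 -0.4368  1.3339  0.26    1.2542 -0.6281]
[ 1.6224  1.3104 79.1578 -0.0014]
```

View pics/j1.png

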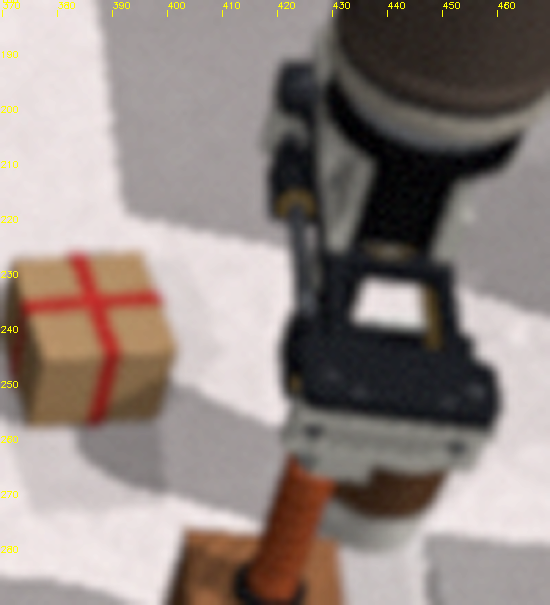

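View pics/j2.png

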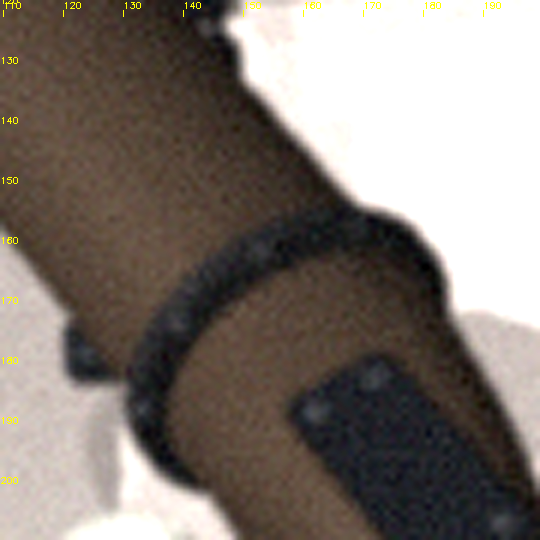

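```bash
python3 - <<'E'
from rel import *
o=arm.observe(); Rm=R.from_rotvec(o['ee_rot']).as_matrix()
L=[]
def box(x,y0,y1,z0,z1): return
pts=[]
for y in (33,52): 
    q=[o['position']+Rm@np.array([x,y,z])/1e3 for x,z in((-9.5,178),(9.5,178),(9.5,140),(-9.5,140),(-9.5,178))]
    L.append((proj("scene",q),(0,255,255)))
a=np.linspace(0,6.3,25)
for z,r in((.197,8),(.187,11),(.103,11),(.095,17)):
    q=np.c_[.625+r/1e3*np.cos(a),.325+r/1e3*np.sin(a),0*a+z]; L.append((proj("scene",q),(255,0,0)))
crop(load("pics/scene7.png"),370,200,100,110,5.5,"pics/j3.png",L)
crop(load("pics/scene0.png"),370,220,100,110,5.5,"pics/j4.png",L)
L2=[]
for z,r in((.197,8),(.187,11),(.103,11),(.095,17)):
    q=np.c_[.625+r/1e3*np.cos(a),.325+r/1e3*np.sin(a),0*a+z]; L2.append((proj("top",q),(255,0,0)))
crop(load("pics/top0.png"),130,140,60,60,8,"pics/j5.png",L2)
E
```

```text
(no output)
```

View pics/j3.png

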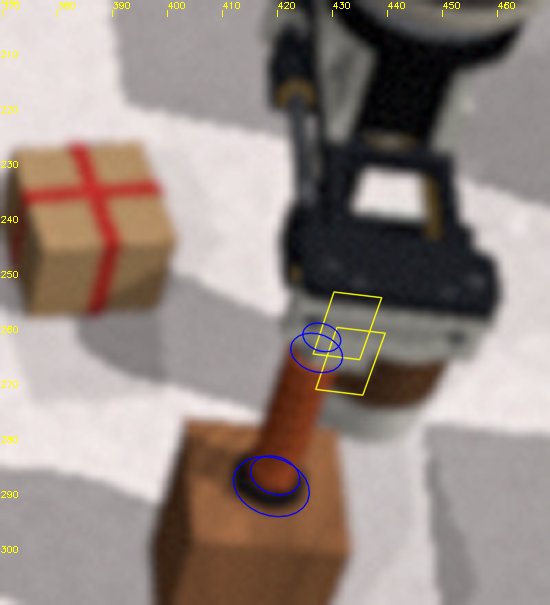

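View pics/j4.png

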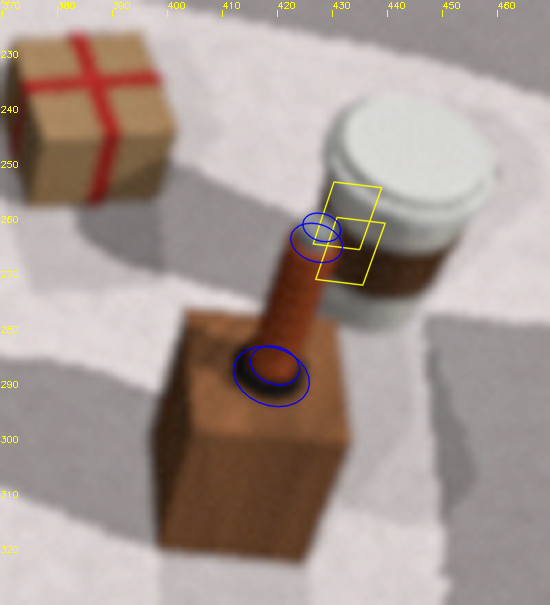

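View pics/j5.png

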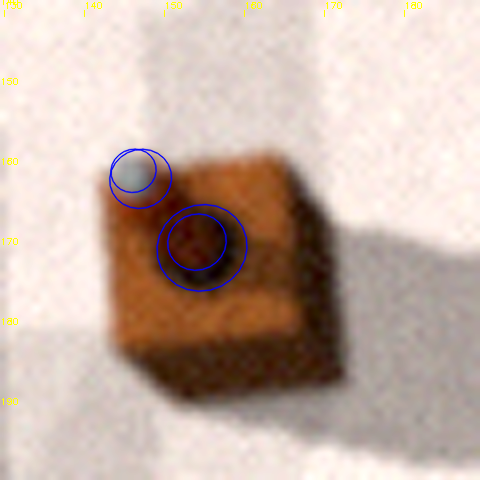

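The punch model overlay matches in both views to about 1 px, and the fingers sit where predicted. Descend over the handle and grip.

>>> move_arm:
  steps:
    - [1,1,20,0]
    - [2,1,45,0]
    - [2,1,68,0]
    - [2,1,79,0]
    - [2,1,79,0]
    - [2,1,79,0]

```text
clock: 14.65
position: [0.6249, 0.3278, 0.3209]
ee_rot: [2.08, 2.354, 0.002]
force: [-0.0, 0.4, 0.4]
width: 0.718
```

>>> move_arm:
  steps:
    - [0,0,0,0]
    - [0,0,0,0]
    - [0,0,0,0]
    - [0,0,0,0]
    - [0,0,0,0]
  grip: 15
  grip_force: 25

```text
clock: 15.28
position: [0.6246, 0.3276, 0.3199]
ee_rot: [-2.08, -2.355, 0.0]
force: [-0.1, -0.6, -1.7]
width: 0.232
```

```bash
python3 - <<'E'
from rel import *
o=arm.observe(); print(o['clock'],o['position'],o['joints'],o['force'],o['ft_torque'],o['width']*91.8)
Rm=R.from_rotvec(o['ee_rot']).as_matrix(); print(Rm)
E
```

```text
15.275 [0.6246 0.3276 0.3199] [-0.3082  0.6751 -0.4254  1.4207  0.2924  1.1085 -0.6577] [-0.0746 -0.6495 -1.6656] [-0.1003  0.0681  0.0288] 21.267040559973204
[[-0.1237  0.9923 -0.0001]
 [ 0.9923  0.1237 -0.0001]
 [-0.0001 -0.0002 -1.    ]]
```

Gripped: the opening is 21 mm on the 22 mm handle. Next I'll lift until about 20 mm of shank remains in the hole, then swing the handle left against the rim so the punch pivots about 30 degrees in the pads.

>>> move_arm:
  steps:
    - [0,0,-20,0]
    - [0,0,-40,0]
    - [0,0,-60,0]
    - [0,0,-65,0]
    - [0,0,-65,0]

```text
clock: 15.9
position: [0.6247, 0.3276, 0.3856]
ee_rot: [2.079, 2.354, 0.001]
force: [0.5, 0.2, -2.9]
width: 0.232
```

```bash
cat > pic.py <<'E'
from rel import *
import sys
tag=sys.argv[1]
o=arm.observe(); print(o['clock'],o['position'],"F",o['force'],"T",o['ft_torque'],o['width']*91.8)
for n in("scene","top"):
    s=arm.get_image(n);cv2.imwrite(f"pics/{n}_{tag}.png",s[:,:,::-1])
    if len(sys.argv)>2 and n=="scene": a=list(map(int,sys.argv[2].split(',')));crop(s,*a,5.5,f"pics/{n}c_{tag}.png")
    if len(sys.argv)>3 and n=="top": a=list(map(int,sys.argv[3].split(',')));crop(s,*a,5.5,f"pics/{n}c_{tag}.png")
E
python3 pic.py k 380,200,100,105 110,110,100,100
```

```text
15.9 [0.6247 0.3276 0.3856] F [ 0.4623  0.1577 -2.9355] T [-0.0148 -0.1096  0.0722] 21.28765783707809
```

View pics/scenec_k.png

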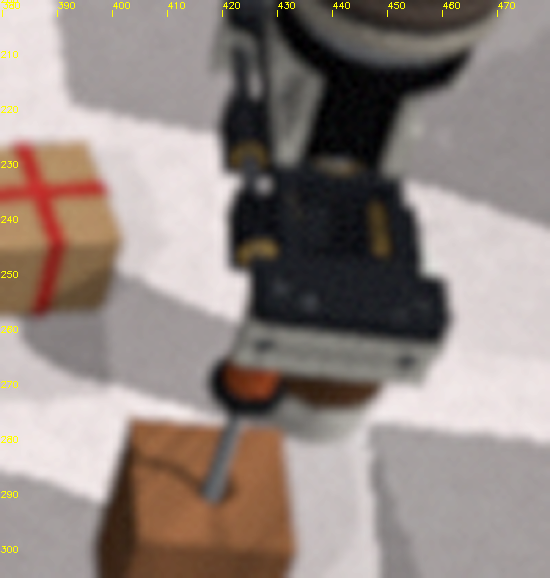

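The punch is held with its shank still in the hole, entering at scene (417,290). Now the tilt.

>>> move_arm:
  steps:
    - [9,0,0,0]
    - [18,0,0,0]
    - [27,0,0,0]
    - [35,0,1,0]
    - [43,0,2,0]
    - [51,0,3,0]
    - [59,0,6,0]
    - [67,0,9,0]
    - [75,0,13,0]
    - [75,0,13,0]

```text
clock: 17.25
position: [0.615, 0.4031, 0.3716]
ee_rot: [-2.078, -2.356, -0.0]
force: [0.5, -1.1, -0.8]
width: 0.236
```

```bash
python3 pic.py l 380,200,100,105 60,90,140,100
```

```text
17.25 [0.615  0.4031 0.3716] F [ 0.4532 -1.0848 -0.7523] T [-0.3742 -0.1398 -0.0214] 21.6901120866528
```

View pics/scenec_l.png

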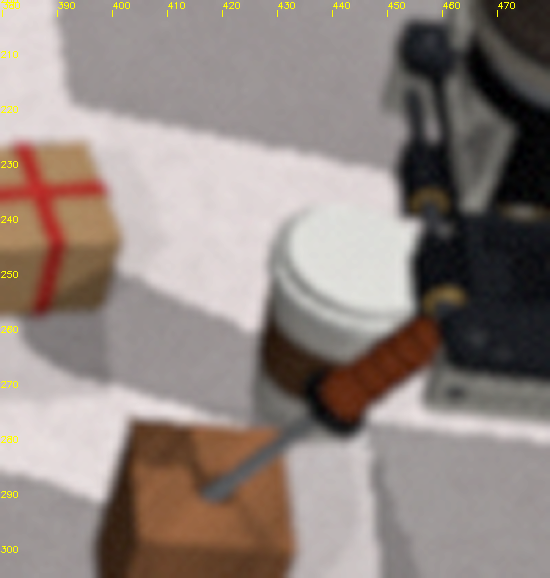

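View pics/topc_l.png

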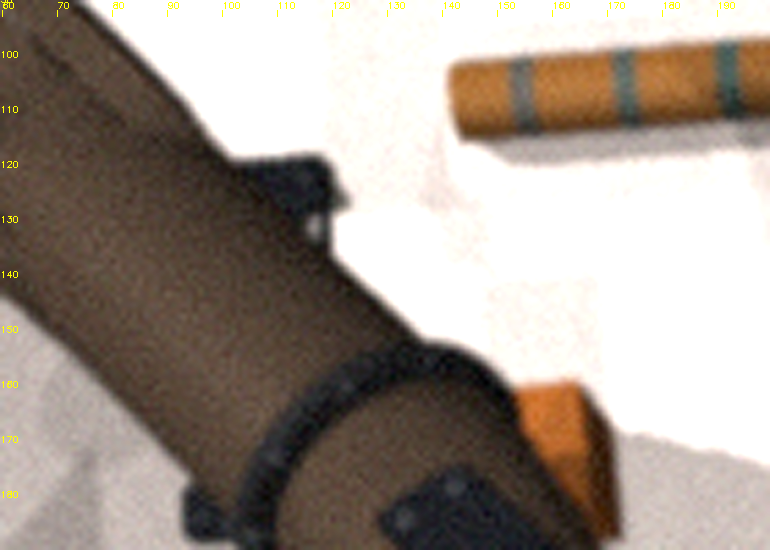

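```bash
cat > plane.py <<'E'
from rel import *
def inplane(n,uv):
    o=arm.observe(); Rm=R.from_rotvec(o['ee_rot']).as_matrix(); c,d=ray(n,uv); N=Rm[:,1]
    X=c+d*((o['position']-c)@N)/(d@N); return X,(Rm.T@(X-o['position']))*1e3
E
python3 - <<'E'
from plane import *
pts=[(418.6,288.6),(433,278),(440.8,272.2),(457.7,259.5),(450,265)]
A=[]
for u in pts: X,q=inplane("scene",u); print(u,X,q); A.append(q)
A=np.array(A); k=np.polyfit(A[:,2],A[:,0],1); print(k,np.degrees(np.arctan(k[0])),"x at grasp",np.polyval(k,159))
E
```

```text
(418.6, 288.6) [0.625  0.3252 0.092 ] [-77.6697   0.     279.8866]
(433, 278) [0.6219 0.35   0.1382] [-52.7162  -0.     233.6489]
(440.8, 272.2) [0.6203 0.3628 0.1625] [-39.7616   0.     209.4304]
(457.7, 259.5) [0.617  0.3894 0.2131] [-12.9481   0.     158.8426]
(450, 265) [0.6185 0.3772 0.1914] [-25.2239   0.     180.5204]
[-0.5318 71.3186] -28.00262228050477 x at grasp -13.232498950631381
```

```bash
python3 - <<'E'
from plane import *
o=arm.observe(); Rm=R.from_rotvec(o['ee_rot']).as_matrix();T0=np.array([.6247,.3276,.3856]);N=Rm[:,1]
for uv in [(416.8,290.2),(422,278),(424.6,269.3)]:
    c,d=ray("scene",uv); X=c+d*((T0-c)@N)/(d@N); print(uv,X,Rm.T@(X-T0)*1e3)
# predicted overlay of punch for alpha, x offset
def punch(TCP,al,xo,g=16):
    a=np.array([-np.sin(al),0,np.cos(al)]) # toward tip, in tool frame (x left, z down)
    P=np.array([xo,0,159.]); n=np.array([np.cos(al),0,np.sin(al)]); L=[]
    t=np.linspace(0,2*np.pi,25)
    for s,r in((-52+g,8),(-42+g,11),(42+g,11),(42+g,17),(50+g,17),(135+g,4)):
        q=P+a*s+np.outer(np.cos(t)*r,n)+np.outer(np.sin(t)*r,[0,1,0]); L.append(TCP+q/1e3@Rm.T)
    for w in(-4,4): L.append(TCP+np.array([P+a*(50+g)+n*w,P+a*(135+g)+n*w])/1e3@Rm.T)
    for w in(-11,11): L.append(TCP+np.array([P+a*(-42+g)+n*w,P+a*(42+g)+n*w])/1e3@Rm.T)
    return L
import pickle
S=load("pics/scene_l.png")
Ls=[(proj("scene",q),(0,255,0)) for q in punch(o['position'],np.radians(32),-3)]+[(proj("scene",q),(255,0,0)) for q in punch(o['position'],np.radians(28),-12)]
crop(S,390,220,90,85,6.5,"pics/m1.png",Ls)
E
```

```text
(416.8, 290.2) [0.6254 0.3223 0.085 ] [ -5.4694   0.     300.6111]
(422, 278) [0.6251 0.3248 0.1334] [ -2.9316   0.     252.1582]
(424.6, 269.3) [0.6252 0.324  0.1659] [ -3.697  -0.    219.657]
```

View pics/m1.png

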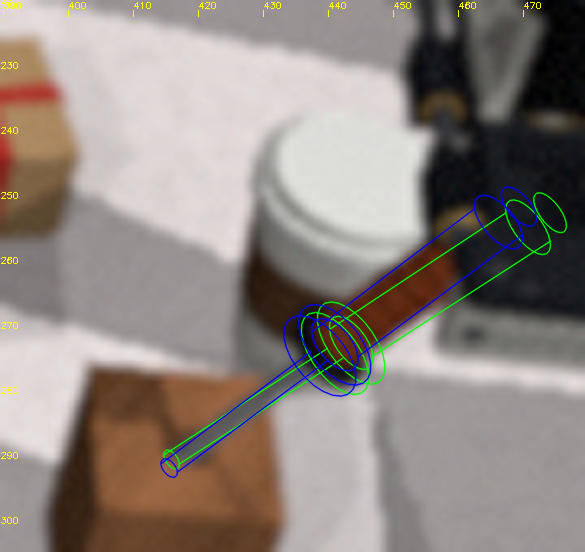

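The tilt looks like about 30 degrees. I'll tighten the grip, lift clear, and measure it properly.

>>> move_arm:
  steps:
    - [0,0,0,0]
    - [0,0,0,0]
    - [0,0,-10,0]
    - [0,0,-30,0]
    - [0,0,-60,0]
    - [-10,0,-90,0]
    - [-40,0,-100,0]
    - [-80,0,-100,0]
    - [-120,0,-100,0]
    - [-160,0,-100,0]
    - [-180,0,-100,0]
    - [-180,0,-100,0]
  grip: 10
  grip_force: 55

```text
clock: 18.85
position: [0.6381, 0.2222, 0.4725]
ee_rot: [2.082, 2.352, 0.001]
force: [-0.9, -0.0, -1.4]
width: 0.231
```

```bash
python3 pic.py n 310,170,110,105 150,100,140,100
```

```text
18.85 [0.6381 0.2222 0.4725] F [-0.9439 -0.0032 -1.402 ] T [ 0.089  -0.0861  0.0238] 21.181894783219654
```

View pics/scenec_n.png

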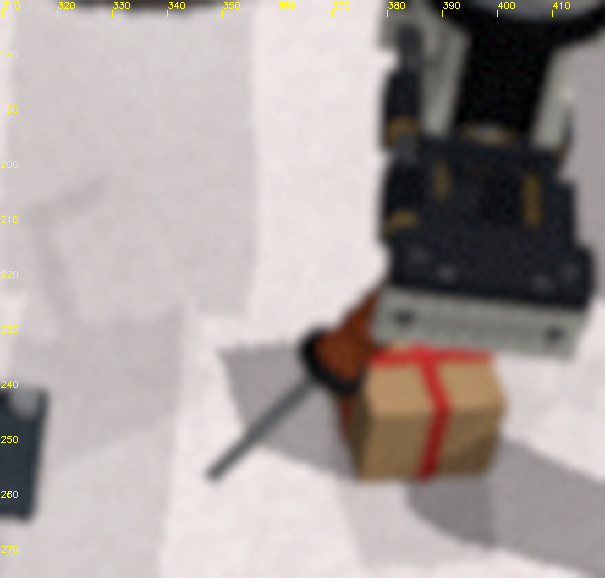

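View pics/topc_n.png

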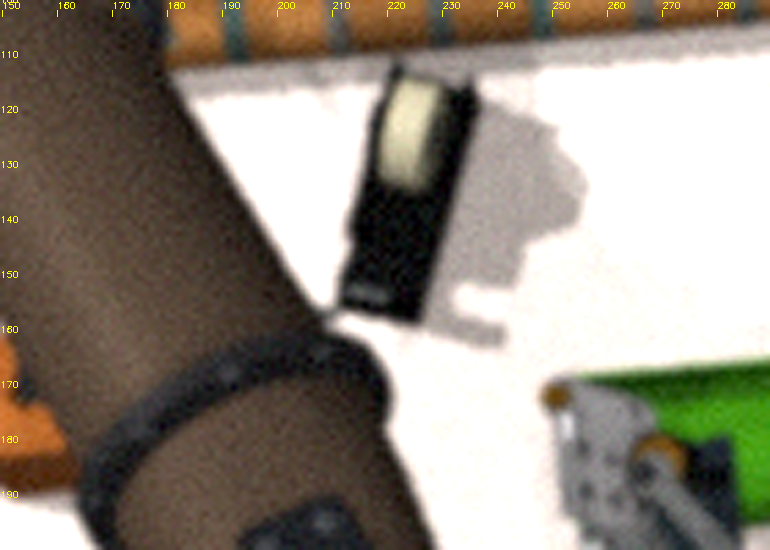

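```bash
cat >> plane.py <<'E'
def punch(TCP,Rm,al,xo,g=16,yo=0):
    a=np.array([-np.sin(al),0,np.cos(al)]); P=np.array([xo,yo,159.]); n=np.array([np.cos(al),0,np.sin(al)]); L=[]
    t=np.linspace(0,2*np.pi,25)
    for s,r in((-52+g,8),(-42+g,11),(42+g,11),(42+g,17),(50+g,17),(135+g,4)):
        q=P+a*s+np.outer(np.cos(t)*r,n)+np.outer(np.sin(t)*r,[0,1,0]); L.append(TCP+q/1e3@Rm.T)
    for w in(-4,4): L.append(TCP+np.array([P+a*(50+g)+n*w,P+a*(135+g)+n*w])/1e3@Rm.T)
    for w in(-11,11): L.append(TCP+np.array([P+a*(-42+g)+n*w,P+a*(42+g)+n*w])/1e3@Rm.T)
    return L
E
python3 - <<'E'
from plane import *
A=[]
for u in [(348,255.7),(366.2,239.5),(370,235.5)]:
    X,q=inplane("scene",u); print(u,X,q); A.append(q)
A=np.array(A); k=np.polyfit(A[:,2],A[:,0],1); print(np.degrees(np.arctan(k[0])),"x at grasp",np.polyval(k,159), "len tip-guard",np.linalg.norm(A[0]-A[1]))
o=arm.observe(); Rm=R.from_rotvec(o['ee_rot']).as_matrix()
S=load("pics/scene_n.png")
Ls=[(proj("scene",q),(0,255,0)) for q in punch(o['position'],Rm,np.radians(30),-7)]
crop(S,330,200,80,75,7.5,"pics/m2.png",Ls)
E
```

```text
(348, 255.7) [0.6477 0.1415 0.1813] [-84.7319   0.     290.7472]
(366.2, 239.5) [0.6434 0.1759 0.2434] [-49.9311   0.     228.7936]
(370, 235.5) [0.6426 0.1825 0.2577] [-43.261   -0.     214.4723]
-28.771013327323192 x at grasp -12.266386589193331 len tip-guard 71.05871268985707
```

View pics/m2.png

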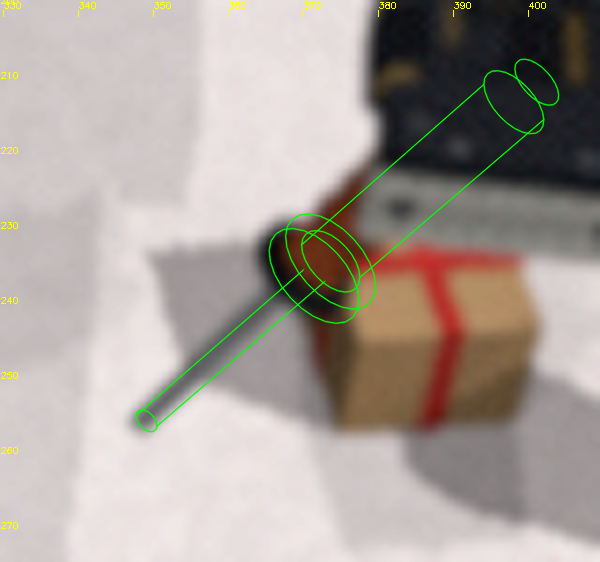

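```bash
python3 - <<'E'
from plane import *
print(proj("top",[[.6477,.1415,.1813]]))
print(tri((347.9,255.8),(208.6,157.3)))
crop(load("pics/top_n.png"),190,140,40,35,15,"pics/m3.png",[(proj("top",q),(0,255,0)) for q in punch(arm.observe()['position'],R.from_rotvec(arm.observe()['ee_rot']).as_matrix(),np.radians(30),-10)])
E
```

```text
[[211.9619 156.9085]]
(array([0.6468, 0.1461, 0.1814]), np.float64(0.009923611029813593))
```

View pics/m3.png

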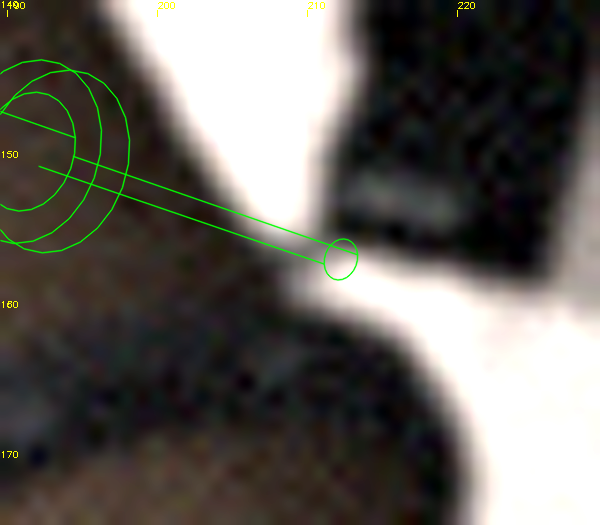

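>>> move_arm:
  steps:
    - [0,0,-26,0]
    - [-20,-12,-26,0]
    - [-45,-25,-26,0]
    - [-70,-38,-26,0]
    - [-88,-48,-26,0]
    - [-93,-50,-26,0]
    - [-93,-50,-26,0]
    - [-93,-50,-26,0]

```text
clock: 19.95
position: [0.5996, 0.1262, 0.4979]
ee_rot: [-2.077, -2.356, -0.001]
force: [-0.4, -0.1, -2.2]
width: 0.23
```

```bash
python3 pic.py o 270,170,100,105 210,120,90,90; python3 - <<'E'
from h import *
crop(load("pics/scene_o.png"),290,195,60,60,10,"pics/o1.png")
crop(load("pics/top_o.png"),225,145,50,50,12,"pics/o2.png")
E
```

```text
19.95 [0.5996 0.1262 0.4979] F [-0.3763 -0.0906 -2.2057] T [ 0.0847 -0.1251  0.0127] 21.12081465670604
```

View pics/o1.png

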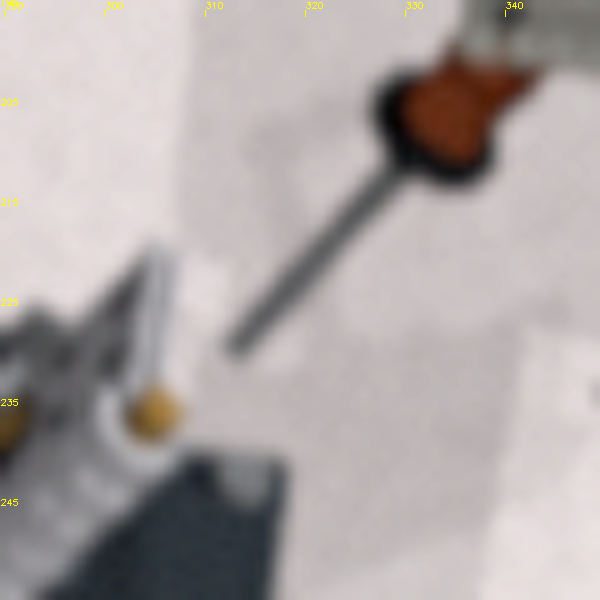

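View pics/o2.png

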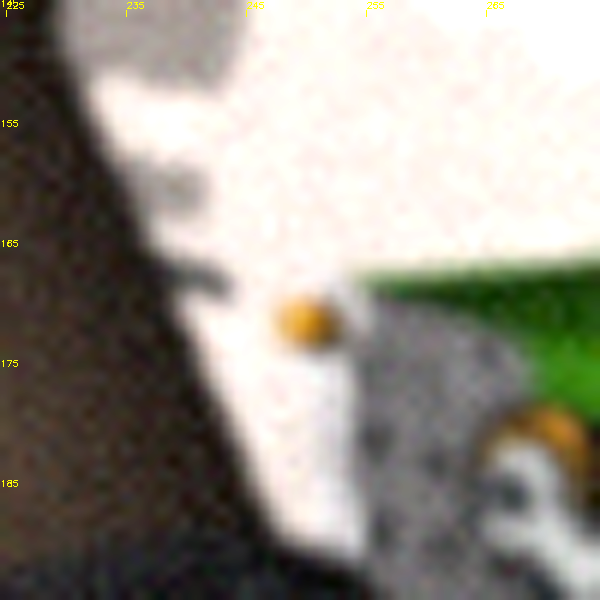

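```bash
python3 - <<'E'
from plane import *; from fit import RF
p=np.load("p.npy"); F=RF(p[2])
t,e1=tri((312.6,229.6),(243.6,168.5)); q,e2=tri((305.2,235.3),(249.6,171.2)); print(t,e1,q,e2)
print("tip rel pin top in rest axes mm",F.T@(t-q)*1e3)
# expected pixel of model pin top & axis direction
P=np.array([p[0],p[1],.105])
for n in("scene","top"):
    a=proj(n,[P+F[:,2]*.088,P+F[:,2]*.118,P+F[:,2]*.2]); print(n,a[0],a[1],"dir deg",np.degrees(np.arctan2(*(a[2]-a[1])[::-1])))
    for al in (26,28,30,32):
        o=arm.observe();Rm=R.from_rotvec(o['ee_rot']).as_matrix(); v=Rm@np.array([np.sin(np.radians(al)),0,-np.cos(np.radians(al))]); b=proj(n,[t,t+v*.08]); print(al,np.degrees(np.arctan2(*(b[1]-b[0])[::-1])), np.linalg.norm(b[1]-b[0]))
print("observed scene dir",np.degrees(np.arctan2(-180,168)))
print(inplane("scene",(312.6,229.6)))
E
```

```text
[0.6099 0.0459 0.205 ] 0.0017627552839886446 [0.6096 0.0297 0.1798] 0.003500223145005067
tip rel pin top in rest axes mm [-1.3865  2.2441 29.8463]
scene [306.1029 235.1637] [312.8224 228.4881] dir deg -44.83825446367646
26 -49.58814197690947 26.149588891983818
28 -47.17491655019291 26.442284019663617
30 -44.81845731534774 26.746768899811222
32 -42.5189342944637 27.060973881137247
top [249.9894 170.7599] [244.1229 168.7534] dir deg -161.11421937696016
26 -157.6723101379256 16.13723898349792
28 -159.47796246623622 16.876379653197176
30 -161.129858771158 17.60799542670709
32 -162.64795222988067 18.329216512833224
observed scene dir -46.97493401088198
(array([0.6098, 0.045 , 0.2046]), array([-81.7011,  -0.    , 293.0578]))
```

```bash
cat > shank.py <<'E'
from plane import *
def axis(img,a,b,w=3.5,n=14):
    """subpixel centre line of dark shank between pixel a,b"""
    g=cv2.cvtColor(np.ascontiguousarray(img),cv2.COLOR_RGB2GRAY).astype(np.float32); a=np.array(a,float);b=np.array(b,float)
    d=(b-a)/np.linalg.norm(b-a); m=np.array([-d[1],d[0]]); off=np.arange(-w,w+.01,.25); out=[]
    for s in np.linspace(0.1,.9,n):
        c=a+(b-a)*s; q=c+off[:,None]*m
        v=cv2.remap(g,q[:,0].astype(np.float32)[None],q[:,1].astype(np.float32)[None],cv2.INTER_LINEAR)[0]
        bg=np.interp(off,[off[0],off[-1]],[v[:4].mean(),v[-4:].mean()]); k=np.clip(bg-v-5,0,None); 
        if k.sum()>0: out.append(c+m*(k@off)/k.sum())
    return np.array(out)
E
python3 - <<'E'
from shank import *
Q=axis(load("pics/scene_o.png"),(312.7,229.5),(328,213.5))
v=np.polyfit(Q[:,1],Q[:,0],1); print(v, "dir",np.degrees(np.arctan2(-1,-v[0])), Q[:3],np.abs(np.polyval(v,Q[:,1])-Q[:,0]).max())
A=np.array([inplane("scene",u)[1] for u in Q]); k=np.polyfit(A[:,2],A[:,0],1); print("alpha",np.degrees(np.arctan(k[0])),"x at z=159:",np.polyval(k,159))
E
```

```text
[ -0.9173 523.3686] dir -47.46861187091182 [[314.2594 227.9281]
 [315.1636 226.9078]
 [316.0861 225.905 ]] 0.09068249841647003
alpha -27.76850892554297 x at z=159: -10.7955334928332
```

The tip is 30 mm above the pin top along the barrel, offset (-1.4, +2.2) mm, and the punch tilt is about 28 degrees. I'll correct y and advance 22 mm along the barrel.

>>> move_arm:
  steps:
    - [0,-2,0,0]
    - [-4,-2,6,0]
    - [-8,-2,13,0]
    - [-11,-2,19,0]
    - [-11,-2,19,0]
    - [-11,-2,19,0]

```text
clock: 20.8
position: [0.5989, 0.1139, 0.479]
ee_rot: [-2.08, -2.355, -0.0]
force: [0.5, 0.1, -2.0]
width: 0.231
```

```bash
python3 pic.py q; python3 - <<'E'
from h import *
crop(load("pics/scene_q.png"),285,205,50,50,12,"pics/q1.png")
crop(load("pics/top_q.png"),230,150,40,40,14,"pics/q2.png")
E
```

```text
20.8 [0.5989 0.1139 0.479 ] F [ 0.4916  0.095  -1.9997] T [ 0.0396 -0.1    -0.0082] 21.25049846325067
```

View pics/q1.png

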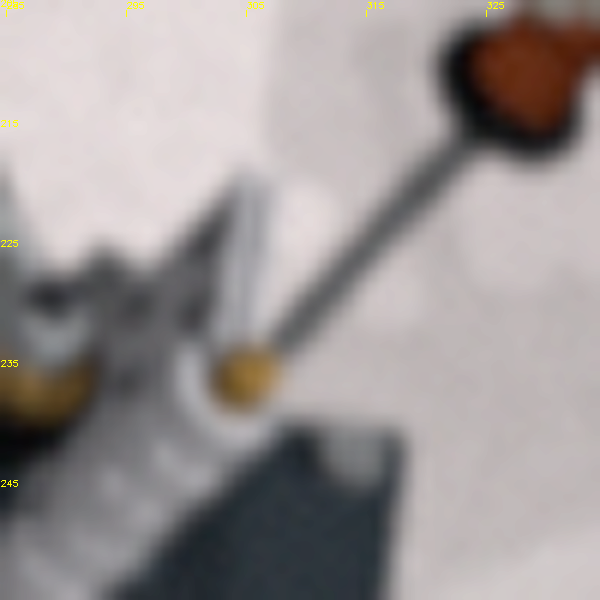

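View pics/q2.png

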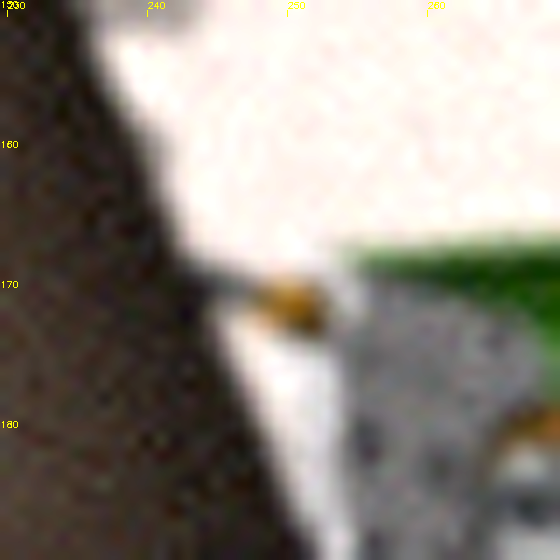

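```bash
python3 - <<'E'
from shank import *; from fit import RF
p=np.load("p.npy"); F=RF(p[2]); o=arm.observe(); Rm=R.from_rotvec(o['ee_rot']).as_matrix()
Q=axis(load("pics/scene_q.png"),(308.4,232.8),(321,219))
v=np.polyfit(Q[:,1],Q[:,0],1); print(np.degrees(np.arctan2(-1,-v[0])), "x at rows 233,235.3,236:",np.polyval(v,[233,235.3,236]))
# tool-frame tip from previous frame: (-81.7,0,293.06) in plane
t=o['position']+Rm@np.array([-81.7,0,293.06])/1e3; print("tip",t)
P=np.array([p[0],p[1],.105])+F[:,2]*.088; print("rel model pin top",F.T@(t-P)*1e3)
print(proj("scene",[t,P]),proj("top",[t,P]))
E
```

```text
-48.13119992406214 x at rows 233,235.3,236: [308.1532 306.0917 305.4644]
tip [0.6092 0.033  0.1861]
rel model pin top [-0.0557 -0.7335  5.6957]
[[307.4141 233.71  ]
 [306.1029 235.1637]] [[248.8945 170.6356]
 [249.9894 170.7599]]
```

>>> move_arm:
  steps:
    - [-2,0,1,0]
    - [-3,0,3,0]
    - [-4,0,5,0]
    - [-5,0,7,0]
    - [-6,0,9,0]
    - [-6,0,9,0]

```text
clock: 21.65
position: [0.5997, 0.109, 0.4713]
ee_rot: [2.078, 2.356, 0.005]
force: [0.3, 3.2, 4.9]
width: 0.228
```

```bash
python3 pic.py r; python3 - <<'E'
from h import *
crop(load("pics/scene_r.png"),285,205,50,50,12,"pics/r1.png")
crop(load("pics/top_r.png"),230,150,40,40,14,"pics/r2.png")
E
```

```text
21.65 [0.5997 0.109  0.4713] F [0.2532 3.2109 4.943 ] T [ 0.5091 -0.049   0.0088] 20.925681065150332
```

View pics/r1.png

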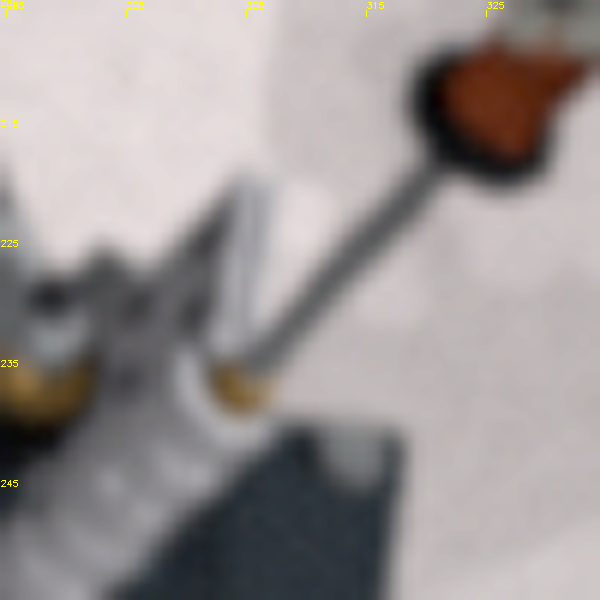

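View pics/r2.png

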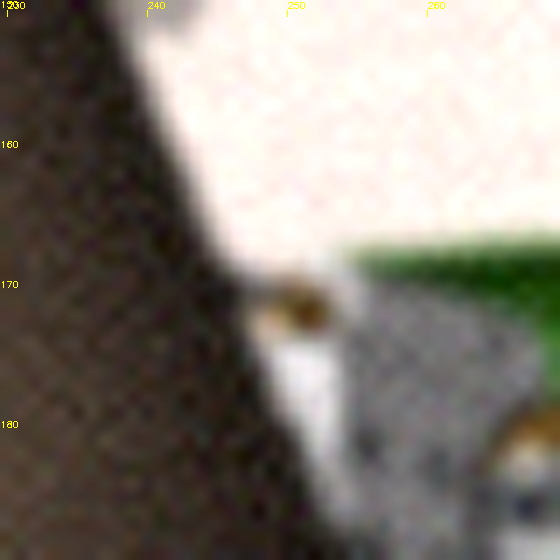

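Contact made, about 7.6 N along the barrel with the tip centred on the pin's face. Drive on.

>>> move_arm:
  steps:
    - [-1,0,1.7,0]
    - [-2,0,3.5,0]
    - [-3,0,5.2,0]
    - [-4,0,7,0]
    - [-5,0,8.7,0]
  grip_force: 60

```text
clock: 22.38
position: [0.6004, 0.1049, 0.4635]
ee_rot: [2.077, 2.356, 0.008]
force: [-2.1, 6.2, 11.4]
width: 0.226
```

```bash
python3 pic.py s; python3 - <<'E'
from h import *
crop(load("pics/scene_s.png"),285,205,50,50,12,"pics/s1.png")
E
```

```text
22.375 [0.6004 0.1049 0.4635] F [-2.1191  6.218  11.3856] T [ 1.0037  0.4999 -0.1188] 20.777104446362454
```

View pics/s1.png

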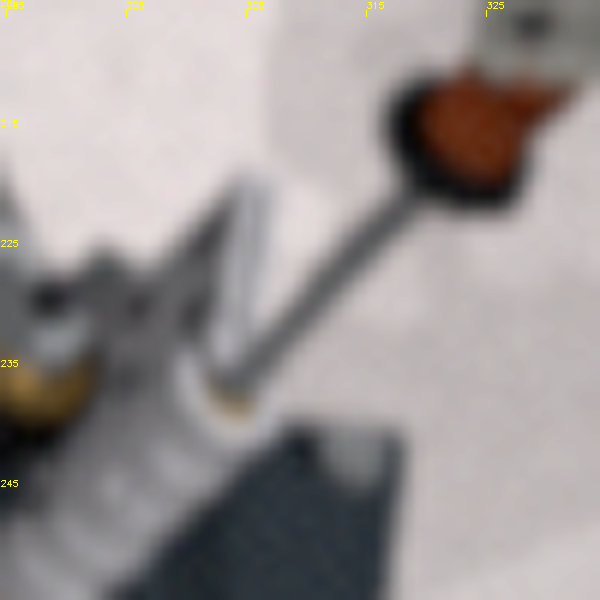

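>>> move_arm:
  steps:
    - [-1,0,1.7,0]
    - [-2,0,3.5,0]
    - [-3,0,5.2,0]
    - [-4,0,7,0]
    - [-5,0,8.7,0]

```text
clock: 23.1
position: [0.601, 0.0999, 0.4548]
ee_rot: [2.077, 2.356, 0.008]
force: [-2.2, 6.1, 12.6]
width: 0.23
```

```bash
python3 pic.py t; python3 - <<'E'
from h import *
crop(load("pics/scene_t.png"),285,205,50,50,12,"pics/t1.png")
E
```

```text
23.1 [0.601  0.0999 0.4548] F [-2.2023  6.0696 12.6111] T [ 1.0199  0.5438 -0.1189] 21.070718593024576
```

View pics/t1.png

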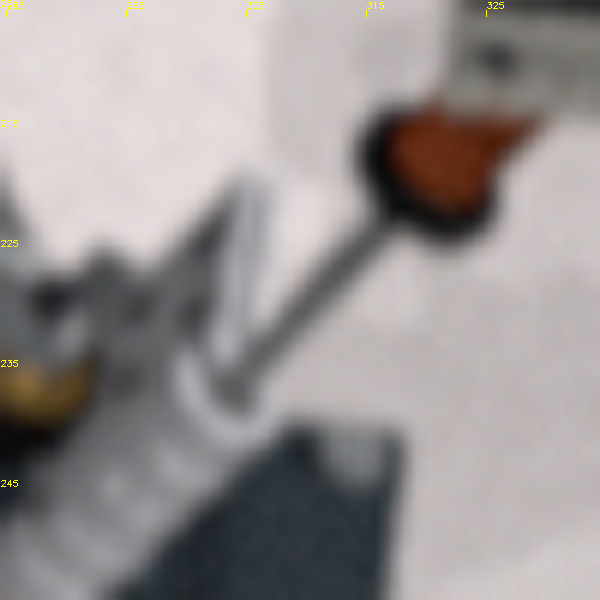

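The tip is in the bore at scene (304,237) and the hinge is steady. I'll keep driving.

>>> move_arm:
  steps:
    - [-1,0,1.7,0]
    - [-2,0,3.5,0]
    - [-3,0,5.2,0]
    - [-4,0,7,0]
    - [-5,0,8.7,0]
    - [-6,0,10.4,0]
    - [-7,0,12.1,0]
    - [-8,0,13.9,0]

```text
clock: 24.2
position: [0.602, 0.0921, 0.441]
ee_rot: [2.077, 2.356, 0.008]
force: [-2.5, 5.0, 7.1]
width: 0.229
```

```bash
python3 pic.py u; python3 - <<'E'
from h import *
crop(load("pics/scene_u.png"),270,205,65,65,9,"pics/u1.png")
E
```

```text
24.2 [0.602  0.0921 0.441 ] F [-2.4842  5.0392  7.1288] T [ 0.6268  0.3741 -0.1305] 21.02959435502629
```

View pics/u1.png

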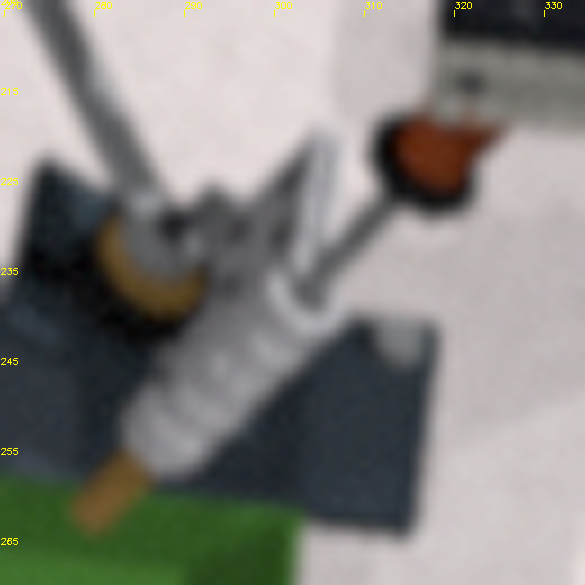

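The pin is emerging below the barrel, its lower end at scene (279,262) above the tray. Continue.

>>> move_arm:
  steps:
    - [-1,0,1.7,0]
    - [-2,0,3.5,0]
    - [-3,0,5.2,0]
    - [-4,0,7,0]
    - [-5,0,8.7,0]
    - [-6,0,10.4,0]
    - [-7,0,12.1,0]
    - [-8,0,13.9,0]
    - [-9,0,15.6,0]
    - [-10,0,17.3,0]
    - [-11,0,19,0]

```text
clock: 25.68
position: [0.6034, 0.081, 0.4216]
ee_rot: [2.077, 2.356, 0.007]
force: [-2.2, 4.6, 9.1]
width: 0.228
```

```bash
python3 pic.py v; python3 - <<'E'
from h import *
crop(load("pics/scene_v.png"),260,205,70,70,9,"pics/v1.png")
E
```

```text
25.675 [0.6034 0.081  0.4216] F [-2.1628  4.5788  9.0755] T [ 0.9111  0.3013 -0.077 ] 20.95683518616495
```

View pics/v1.png

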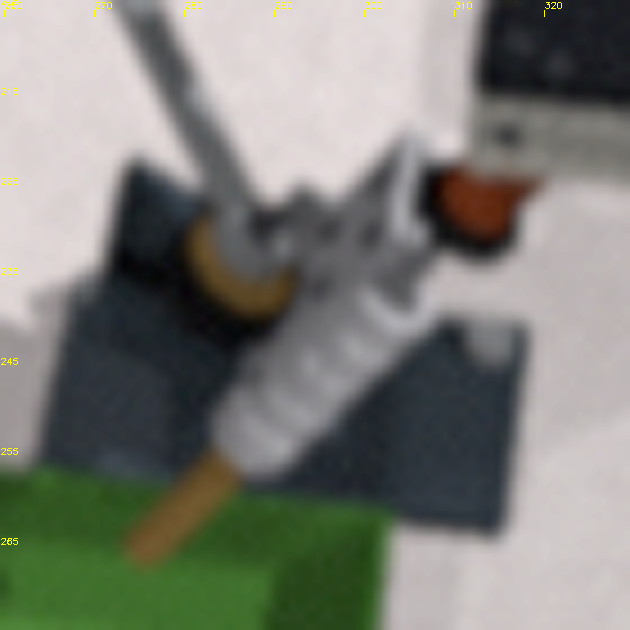

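>>> move_arm:
  steps:
    - [-1,0,1.7,0]
    - [-2,0,3.5,0]
    - [-3,0,5.2,0]
    - [-4,0,7,0]
    - [-5,0,8.7,0]
    - [-6,0,10.4,0]
    - [-7,0,12.1,0]

```text
clock: 26.65
position: [0.6041, 0.072, 0.4073]
ee_rot: [-2.08, -2.355, 0.0]
force: [0.2, -0.4, -1.9]
width: 0.226
```

```bash
python3 pic.py w; python3 - <<'E'
from h import *
crop(load("pics/scene_w.png"),250,205,80,85,7,"pics/w1.png")
E
```

```text
26.65 [0.6041 0.072  0.4073] F [ 0.1811 -0.4178 -1.8837] T [ 0.0682 -0.0992 -0.0665] 20.740937611188976
```

View pics/w1.png

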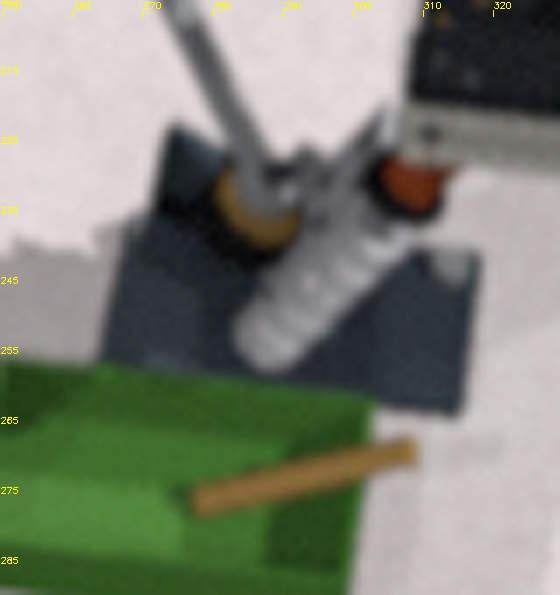

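The force dropped to zero and the pin has come out, seen mid-fall or leaning over the tray's left end at (278,276)–(308,269). I'll withdraw the punch along the barrel and look again.

>>> move_arm:
  steps:
    - [3,0,-5,0]
    - [8,0,-14,0]
    - [14,0,-24,0]
    - [20,0,-35,0]
    - [26,0,-45,0]
    - [32,0,-55,0]
    - [38,0,-66,0]
    - [45,0,-78,0]
    - [50,0,-87,0]

```text
clock: 27.88
position: [0.5979, 0.1224, 0.4955]
ee_rot: [2.079, 2.355, 0.001]
force: [-0.3, -0.1, -2.5]
width: 0.224
```

```bash
python3 pic.py x; python3 - <<'E'
from h import *
crop(load("pics/scene_x.png"),230,195,105,100,6,"pics/x1.png")
crop(load("pics/top_x.png"),225,130,100,100,6,"pics/x2.png")
E
```

```text
27.875 [0.5979 0.1224 0.4955] F [-0.2911 -0.0653 -2.524 ] T [ 0.0403 -0.0695 -0.0185] 20.60347451821997
```

View pics/x1.png

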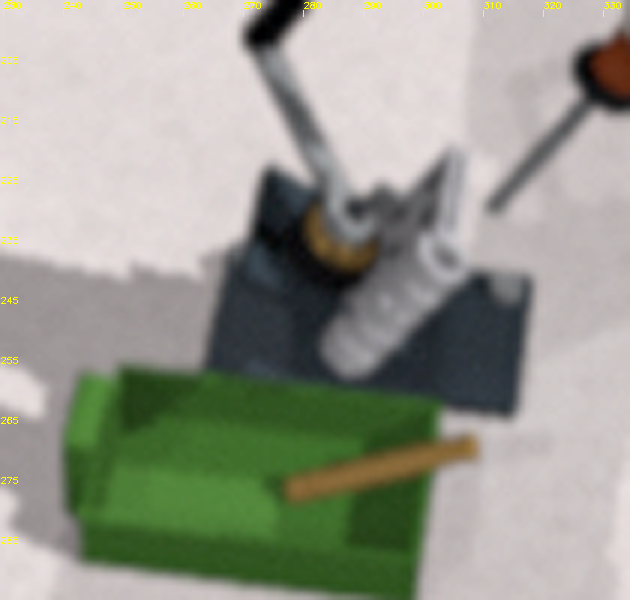

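View pics/x2.png

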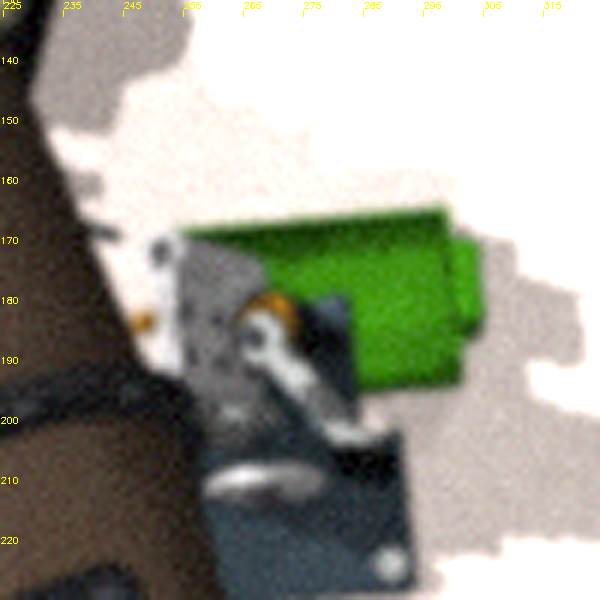

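```bash
cat > pinfit.py <<'E'
from h import *
def pinfit(a,b,za=.0105):
    """a: px centre of low end (on floor), b: px of high end; find zb so that length = .092 with end caps"""
    A=atz("scene",a,za); best=min(((abs(np.linalg.norm(atz("scene",b,z)-A)-.092),z) for z in np.linspace(0,.12,1201)))
    B=atz("scene",b,best[1]); return A,B,best
E
python3 - <<'E'
from pinfit import *
p=np.load("p.npy");ey=np.array([np.cos(p[2]),np.sin(p[2])]);el=np.array([ey[1],-ey[0]])
A,B,e=pinfit((278.5,275.5),(308.3,269.3)); print(A,B,e,"mid",(A+B)/2)
# tray rim corners in scene now
c={"left far(robot side)":(440/6+229.5,402/6+194.5),"near left":(415/6+229.5,592/6+194.5),"right robot":(118/6+229.5,366/6+194.5)}
for k,v in c.items(): X=atz("scene",v,.034); print(k,v,X,"lat",(X[:2]-p[:2])@el,"ey",(X[:2]-p[:2])@ey)
for n,X in (("A",A),("B",B),("mid",(A+B)/2)): print(n,"lat",(X[:2]-p[:2])@el*1e3,"ey",(X[:2]-p[:2])@ey*1e3,X[2])
E
```

```text
[ 0.6174 -0.0356  0.0105] [0.6121 0.0434 0.0573] (np.float64(2.8902579396875017e-05), np.float64(0.0573)) mid [0.6148 0.0039 0.0339]
left far(robot side) (302.8333333333333, 261.5) [0.5701 0.0196 0.034 ] lat -0.038378812283767126 ey -0.041105183697225454
near left (298.6666666666667, 293.1666666666667) [0.6775 0.0348 0.034 ] lat -0.04024636380032412 ey 0.0672810765461585
right robot (249.16666666666666, 255.5) [ 0.5909 -0.1272  0.034 ] lat 0.10987517444878524 ey -0.0385473901280468
A lat 22.225900709646652 ey -0.9782100648779899 0.010499999999999954
B lat -56.88846147685351 ey 3.493546389961673 0.05729999999999991
mid lat -17.331280383603424 ey 1.2576681625418966 0.03389999999999993
```

The pin leans on the tray's left rim, with its middle about 30–34 mm up where under 29 mm is needed. It must be laid down properly, which I'll do in the open after returning the punch. First I'll measure the punch in the hand.

```bash
python3 - <<'E'
from shank import *
Q=axis(load("pics/scene_x.png"),(311.3,229.5),(326,213.5))
A=np.array([inplane("scene",u)[1] for u in Q]); k=np.polyfit(A[:,2],A[:,0],1); print("alpha",np.degrees(np.arctan(k[0])),"x159",np.polyval(k,159))
crop(load("pics/scene_x.png"),300,195,45,45,13,"pics/x3.png")
print(inplane("scene",(311.3,229.6)))
E
```

```text
alpha -28.001391568277953 x159 -11.119052814950749
(array([0.6086, 0.0417, 0.2025]), array([-81.9566,   0.    , 293.2261]))
```

View pics/x3.png

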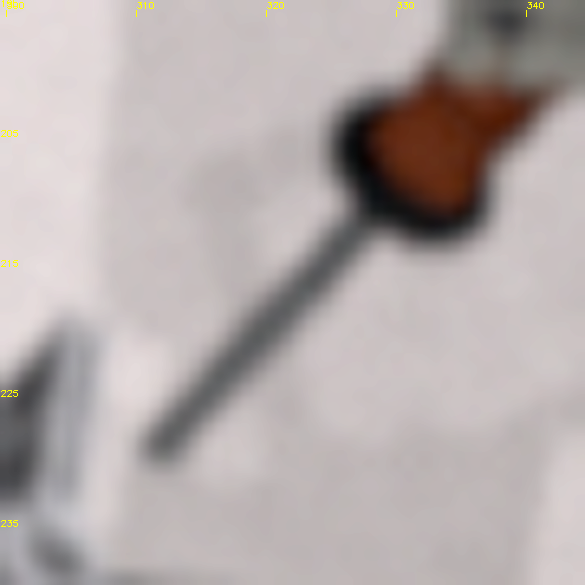

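The punch hasn't slipped in the hand: tip at tool (-82,0,293), tilt 28 degrees. Back to the block by the reverse path.

>>> move_arm:
  steps:
    - [30,6,0,0]
    - [70,13,0,0]
    - [110,21,0,0]
    - [150,28,5,0]
    - [190,36,10,0]
    - [230,43,20,0]
    - [262,49,25,0]
    - [276,52,25,0]
    - [276,52,25,0]
    - [276,52,25,0]

```text
clock: 29.22
position: [0.6161, 0.4004, 0.47]
ee_rot: [2.081, 2.352, 0.0]
force: [1.1, -1.3, -1.3]
width: 0.224
```

```bash
python3 pic.py y; python3 - <<'E'
from rel import *
crop(load("pics/scene_y.png"),390,210,85,100,6,"pics/y1.png")
print(rel(np.array([.615,.4031,.3716]),.1237))
E
```

```text
29.225 [0.6161 0.4004 0.47  ] F [ 1.1261 -1.3264 -1.3481] T [ 0.0717 -0.0862 -0.0295] 20.606427086955335
[ 2.8995 -0.8105 98.5239 -0.0019]
```

View pics/y1.png

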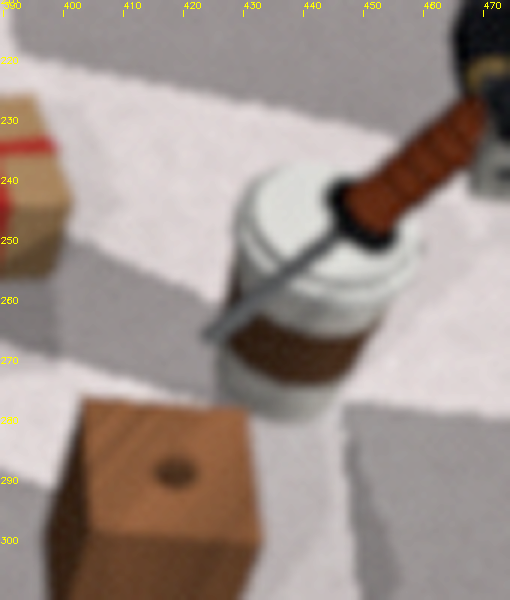

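```bash
python3 - <<'E'
from shank import *
H=atz("scene",(418.9,288.0),.095); X,q=inplane("scene",(424.0,265.2)); print("hole",H,"tip",X,q)
o=arm.observe();Rm=R.from_rotvec(o['ee_rot']).as_matrix()
print("hole in tool minus tip", Rm.T@(H-X)*1e3)
E
```

```text
hole [0.6254 0.3254 0.095 ] tip [0.6262 0.3195 0.1807] [-81.3484  -0.     289.5136]
hole in tool minus tip [ 6.0068 -0.1758 85.6608]
```

>>> move_arm:
  steps:
    - [3,0,25,0]
    - [3,0,50,0]
    - [3,0,70,0]
    - [3,0,82,0]
    - [3,0,90,0]
    - [3,0,95,0]
    - [3,0,95,0]

```text
clock: 30.2
position: [0.6153, 0.4046, 0.3746]
ee_rot: [2.08, 2.354, -0.001]
force: [0.3, -1.4, -2.1]
width: 0.228
```

```bash
python3 pic.py z; python3 - <<'E'
from rel import *
crop(load("pics/scene_z.png"),390,210,85,100,6,"pics/z1.png")
E
```

```text
30.2 [0.6153 0.4046 0.3746] F [ 0.2549 -1.3902 -2.0781] T [-0.5372 -0.071   0.0054] 20.88821974960529
```

View pics/z1.png

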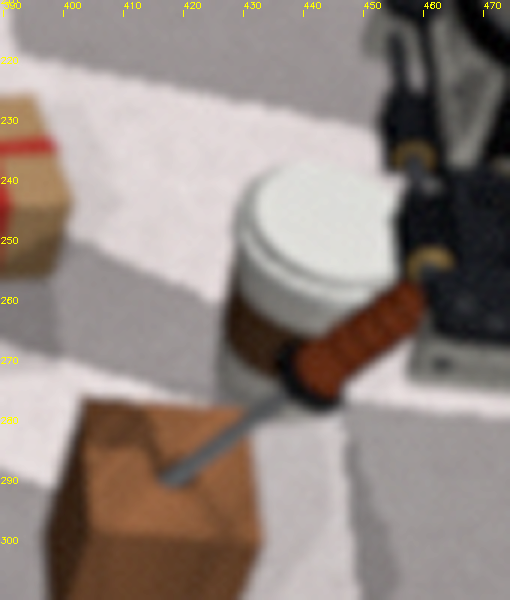

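>>> move_arm:
  steps:
    - [0,0,0,0]
    - [-8,0,-2,0]
    - [-16,0,-5,0]
    - [-24,0,-7,0]
    - [-32,0,-9,0]
    - [-41,0,-10,0]
    - [-50,0,-11,0]
    - [-58,0,-11,0]
    - [-66,0,-11,0]
    - [-74,0,-11,0]
    - [-79,0,-11,0]
    - [-79,0,-11,0]
  grip_force: 20

```text
clock: 31.8
position: [0.625, 0.326, 0.3854]
ee_rot: [2.08, 2.354, -0.001]
force: [-0.2, 1.3, -1.9]
width: 0.238
```

```bash
python3 pic.py aa; python3 - <<'E'
from rel import *
crop(load("pics/scene_aa.png"),390,210,85,100,6,"pics/aa1.png")
E
```

```text
31.8 [0.625  0.326  0.3854] F [-0.2099  1.2651 -1.8522] T [ 0.3059 -0.0317  0.0173] 21.845226230816323
```

View pics/aa1.png

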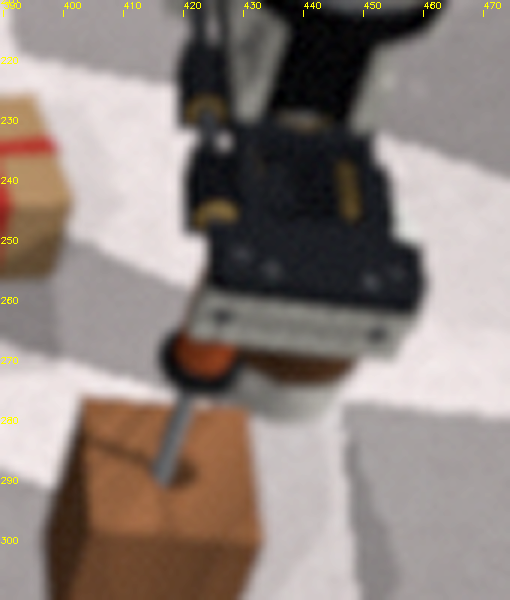

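>>> move_arm:
  steps:
    - [3,0,0,0]
    - [3,0,12,0]
    - [3,0,25,0]
    - [3,0,40,0]
    - [3,0,52,0]
    - [3,0,58,0]
    - [3,0,58,0]

```text
clock: 32.78
position: [0.6244, 0.3295, 0.327]
ee_rot: [-2.079, -2.355, 0.001]
force: [-0.2, 0.7, -2.4]
width: 0.235
```

```bash
python3 pic.py ab; python3 - <<'E'
from rel import *
crop(load("pics/scene_ab.png"),390,210,85,100,6,"pics/ab1.png")
E
```

```text
32.775 [0.6244 0.3295 0.327 ] F [-0.2339  0.7476 -2.3575] T [-0.0003 -0.1116  0.0238] 21.590984867270443
```

View pics/ab1.png

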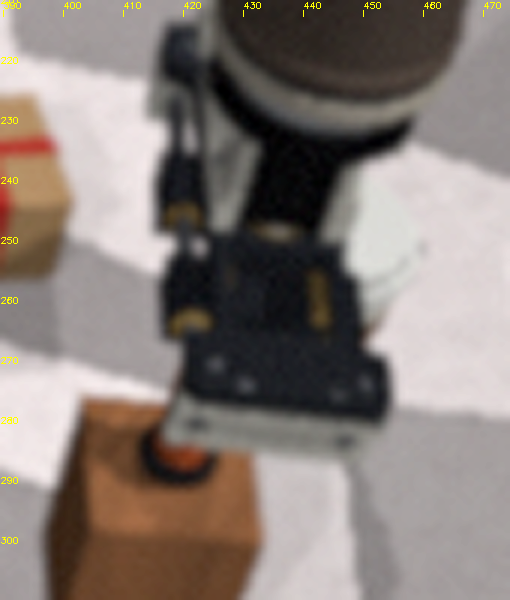

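>>> move_arm:
  steps:
    - [0,0,3,0]
    - [0,0,6,0]
    - [0,0,7,0]
    - [0,0,7,0]

```text
clock: 33.38
position: [0.6244, 0.3296, 0.3209]
ee_rot: [2.08, 2.355, 0.0]
force: [-0.8, -1.4, 2.1]
width: 0.235
```

>>> move_arm:
  steps:
    - [0,0,0,0]
    - [0,0,0,0]
    - [0,0,0,0]
    - [0,0,-20,0]
    - [0,0,-50,0]
    - [0,0,-90,0]
    - [0,0,-100,0]
  grip: 66

```text
clock: 34.25
position: [0.6246, 0.3302, 0.4254]
ee_rot: [2.079, 2.354, 0.01]
force: [0.1, 0.2, 0.2]
width: 0.717
```

```bash
python3 pic.py ac; python3 - <<'E'
from rel import *
crop(load("pics/scene_ac.png"),390,210,85,100,6,"pics/ac1.png")
o=arm.observe(); print(o['joints'])
E
```

```text
34.25 [0.6246 0.3302 0.4254] F [0.14   0.1654 0.1955] T [ 0.0163 -0.1183  0.0602] 65.82388142902082
[-0.3031  0.6029 -0.4532  1.29    0.2609  1.3027 -0.6304]
```

View pics/ac1.png

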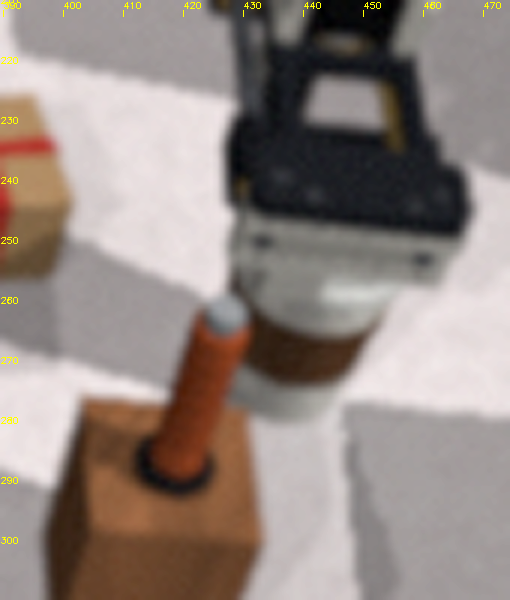

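The punch stands back in its block, its head at scene (425.5,262) as at the start. Now back to the tray lug, to move the tray into the open and lay the pin in it.

>>> move_arm:
  steps:
    - [-30,-3,-20,0]
    - [-80,-8,-20,0]
    - [-135,-14,-20,0]
    - [-190,-20,-20,0]
    - [-245,-25,-20,0]
    - [-300,-31,-20,0]
    - [-355,-37,-20,0]
    - [-405,-42,-20,0]
    - [-440,-46,-20,0]
    - [-454,-47,-10,0]
    - [-454,-47,0,0]
    - [-454,-47,0,0]

```text
clock: 35.85
position: [0.6337, -0.1244, 0.4189]
ee_rot: [-2.074, -2.355, 0.001]
force: [0.0, 0.3, 0.3]
width: 0.721
```

```bash
python3 pic.py ad; python3 - <<'E'
from rel import *
crop(load("pics/scene_ad.png"),220,190,100,110,5.5,"pics/ad1.png")
print(rel(np.array([.6342,-.1255,.2159]),.1237))
E
```

```text
35.85 [ 0.6337 -0.1244  0.4189] F [0.0193 0.2927 0.3324] T [ 0.0522 -0.0601  0.0091] 66.16970134823919
[ -1.1467   0.0744 204.4726   0.0032]
```

View pics/ad1.png

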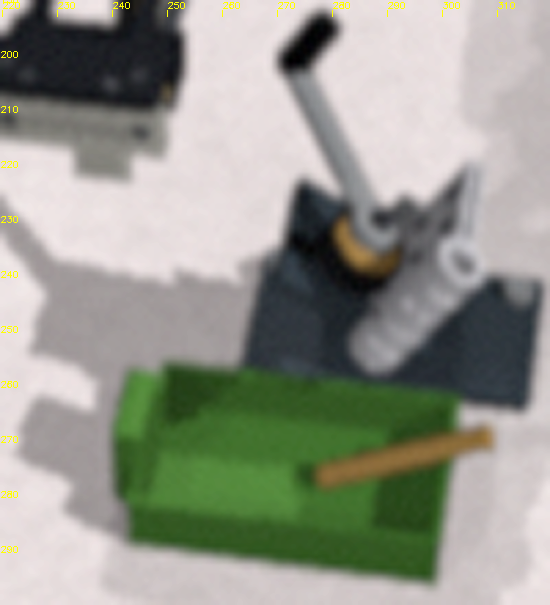

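>>> move_arm:
  steps:
    - [-2,0,40,0]
    - [-2,0,85,0]
    - [-2,0,130,0]
    - [-2,0,170,0]
    - [-2,0,195,0]
    - [-2,0,203,0]
    - [-2,0,203,0]

```text
clock: 36.83
position: [0.6345, -0.128, 0.218]
ee_rot: [2.078, 2.356, 0.001]
force: [0.7, 0.6, 0.3]
width: 0.718
```

>>> move_arm:
  steps:
    - [0,0,0,0]
    - [0,0,0,0]
    - [0,0,0,0]
  grip: 40
  grip_force: 40

```text
clock: 37.2
position: [0.6344, -0.1288, 0.2184]
ee_rot: [2.079, 2.354, 0.001]
force: [-0.4, 0.0, 3.9]
width: 0.475
```

>>> move_arm:
  steps:
    - [0,0,0,0]
    - [-3,0,0,0]
    - [-8,0,0,0]
    - [-15,0,0,0]
    - [-23,0,0,0]
    - [-32,0,0,0]
    - [-41,0,0,0]
    - [-50,0,0,0]
    - [-59,0,0,0]
    - [-68,0,0,0]
    - [-77,0,0,0]
    - [-86,0,0,0]
    - [-95,0,0,0]
    - [-104,0,0,0]
    - [-112,0,0,0]
    - [-119,0,0,0]
    - [-125,0,0,0]
    - [-128,0,0,0]
    - [-128,0,0,0]

```text
clock: 39.58
position: [0.6507, -0.2543, 0.2184]
ee_rot: [-2.078, -2.356, -0.004]
force: [-0.2, 5.3, 5.5]
width: 0.474
```

```bash
python3 pic.py ae; python3 - <<'E'
from rel import *
crop(load("pics/scene_ae.png"),160,190,160,110,5,"pics/ae1.png")
E
```

```text
39.575 [ 0.6507 -0.2543  0.2184] F [-0.1592  5.2838  5.5234] T [ 0.9044 -0.0083 -0.0438] 43.52685250321292
```

View pics/ae1.png

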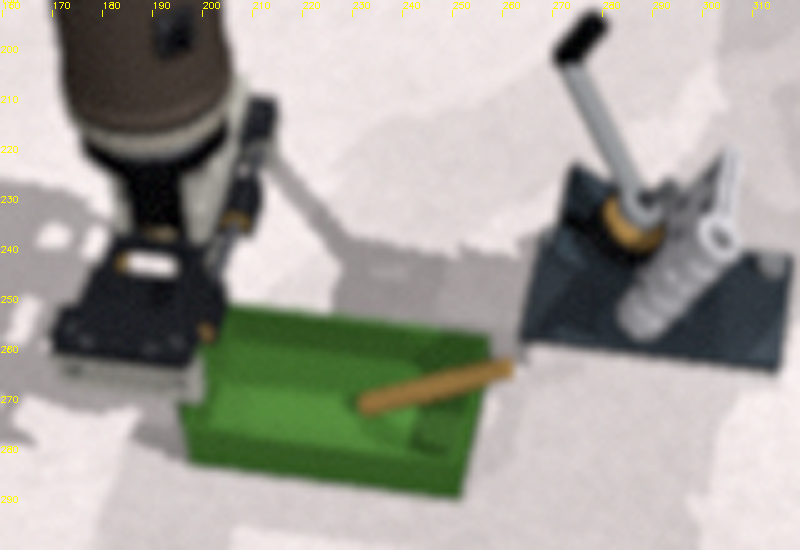

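>>> move_arm:
  steps:
    - [-3,0,0,0]
    - [-9,0,0,0]
    - [-18,0,0,0]
    - [-28,0,0,0]
    - [-38,0,0,0]
    - [-48,0,0,0]
    - [-58,0,0,0]
    - [-67,0,0,0]
    - [-74,0,0,0]
    - [-78,0,0,0]
    - [-80,0,0,0]
    - [-80,0,0,0]

```text
clock: 41.18
position: [0.6607, -0.3333, 0.2184]
ee_rot: [-2.078, -2.356, -0.004]
force: [-1.0, 5.0, 6.6]
width: 0.478
```

>>> move_arm:
  steps:
    - [0,0,0,0]
    - [0,0,0,0]
    - [0,0,-10,0]
    - [0,0,-45,0]
    - [0,0,-80,0]
    - [0,0,-90,0]
  grip: 66

```text
clock: 41.92
position: [0.6605, -0.3355, 0.311]
ee_rot: [2.077, 2.351, 0.002]
force: [0.2, 0.0, -0.8]
width: 0.721
```

```bash
python3 pic.py af; python3 - <<'E'
from rel import *
crop(load("pics/scene_af.png"),150,200,110,100,6,"pics/af1.png")
crop(load("pics/top_af.png"),280,140,90,90,6,"pics/af2.png")
E
```

```text
41.925 [ 0.6605 -0.3355  0.311 ] F [ 0.2263  0.024  -0.8314] T [ 0.0172 -0.0719  0.0198] 66.23040732499338
```

View pics/af1.png

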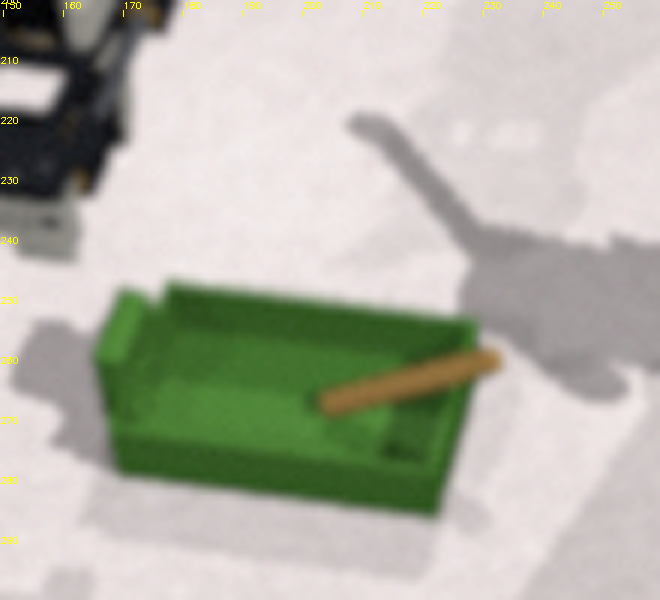

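View pics/af2.png

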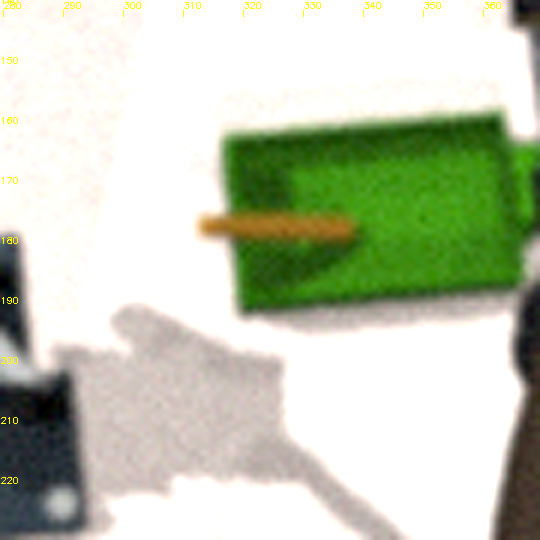

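```bash
python3 - <<'E'
from rel import *
B,e=tri((231.7,259.5),(313.4,177.3)); A,f=tri((204.5,266.8),(338.2,177.8)); print(B,e,A,f,np.linalg.norm(A-B),"mid",(A+B)/2)
L=atz("scene",(229,254),.034); N=atz("scene",(222,285.3),.0); print("left rim corners",L,N, atz("top",(317.5,162),.034),atz("top",(319.5,191.5),.034))
d=(A-B)[:2]; print("pin az",np.arctan2(d[1],d[0]))
o=arm.observe()
# pusher centre: 25 mm beyond B along outward, 
u=(B-A)[:2]/np.linalg.norm((A-B)[:2])
for k in (.04,.0): 
  print(k,rel(np.r_[B[:2]+u*k,.31],.1237))
E
```

```text
[ 0.632  -0.1605  0.0515] 0.004058136430078284 [ 0.6439 -0.2401  0.0081] 0.0001712644288208862 0.09142928378057615 mid [ 0.638  -0.2003  0.0298]
left rim corners [ 0.6015 -0.1822  0.034 ] [ 0.6848 -0.1744  0.    ] [ 0.6865 -0.1713  0.034 ] [ 0.5908 -0.1795  0.034 ]
pin az -1.421850831469823
0.04 [216.9367  -7.3069  -1.2886  -0.0001]
0.0 [176.9496  -6.2943  -1.2305  -0.0001]
```

The pin rests on the rim with its middle at 30 mm. I'll push its raised end (at about (0.632,-0.161,0.052)) inward with closed fingers above the rim.

>>> move_arm:
  steps:
    - [45,-2,0,0]
    - [95,-3,0,0]
    - [145,-5,0,0]
    - [185,-6,0,0]
    - [199,-6,0,0]
    - [199,-6,25,0]
    - [199,-6,55,0]
    - [199,-6,80,0]
    - [199,-6,92,0]
    - [199,-6,92,0]
  grip: 0

```text
clock: 43.28
position: [0.629, -0.139, 0.2144]
ee_rot: [-2.079, -2.353, 0.002]
force: [-0.0, -0.7, 1.2]
width: 0.002
```

```bash
python3 pic.py ag; python3 - <<'E'
from rel import *
crop(load("pics/scene_ag.png"),170,190,100,110,5.5,"pics/ag1.png")
E
```

```text
43.275 [ 0.629  -0.139   0.2144] F [-0.0046 -0.6934  1.1891] T [-0.0359 -0.1183 -0.0059] 0.22358195785957846
```

View pics/ag1.png

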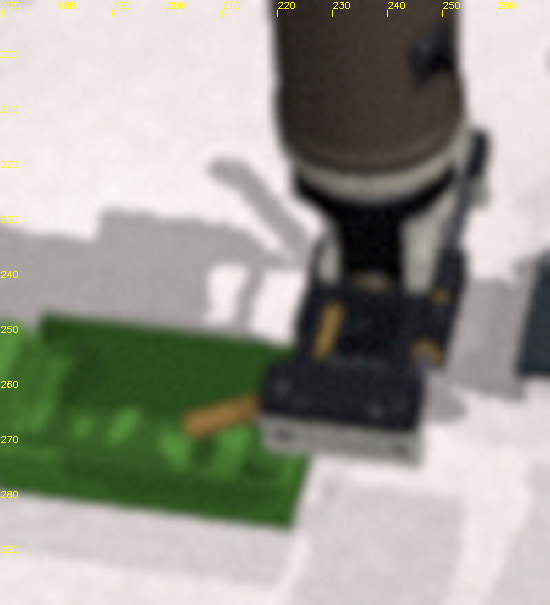

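>>> move_arm:
  steps:
    - [0,0,-4,0]
    - [-5,0,-4,0]
    - [-10,0,-4,0]
    - [-15,0,-4,0]
    - [-20,0,-4,0]
    - [-25,0,-4,0]
    - [-29,0,-4,0]
    - [-33,0,-4,0]
    - [-37,0,-4,0]
    - [-40,0,-4,0]
    - [-40,0,-4,0]

```text
clock: 44.75
position: [0.6342, -0.1784, 0.2195]
ee_rot: [2.08, 2.354, -0.0]
force: [0.3, 0.2, 0.9]
width: 0.006
```

```bash
python3 pic.py ah; python3 - <<'E'
from rel import *
crop(load("pics/scene_ah.png"),160,190,100,110,5.5,"pics/ah1.png")
E
```

```text
44.75 [ 0.6342 -0.1784  0.2195] F [0.3308 0.2239 0.8686] T [ 0.0696 -0.0681  0.0805] 0.5876660497110002
```

View pics/ah1.png

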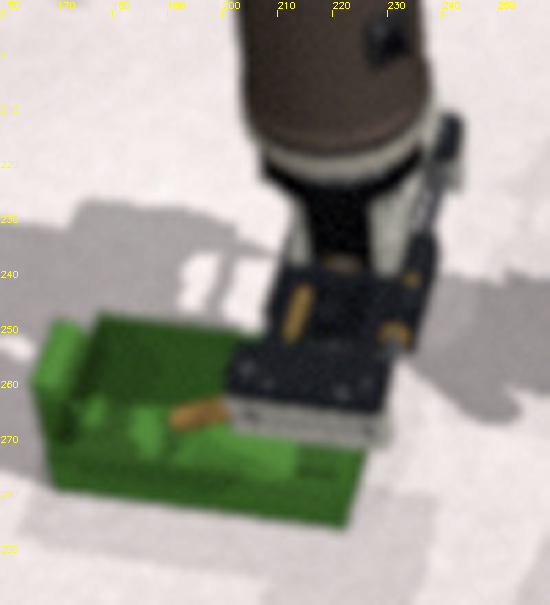

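>>> move_arm:
  steps:
    - [0,0,-20,0]
    - [0,0,-70,0]
    - [0,0,-130,0]
    - [0,60,-180,0]
    - [0,60,-180,0]

```text
clock: 45.48
position: [0.6958, -0.1694, 0.4052]
ee_rot: [2.074, 2.351, 0.008]
force: [0.3, 0.3, -0.5]
width: 0.005
```

```bash
python3 pic.py ai; python3 - <<'E'
from rel import *
crop(load("pics/scene_ai.png"),150,200,110,100,6,"pics/ai1.png")
crop(load("pics/top_ai.png"),280,140,90,90,6,"pics/ai2.png")
E
```

```text
45.475 [ 0.6958 -0.1694  0.4052] F [ 0.3366  0.3122 -0.5194] T [-0.008  -0.1561  0.0664] 0.4550016553059354
```

View pics/ai1.png

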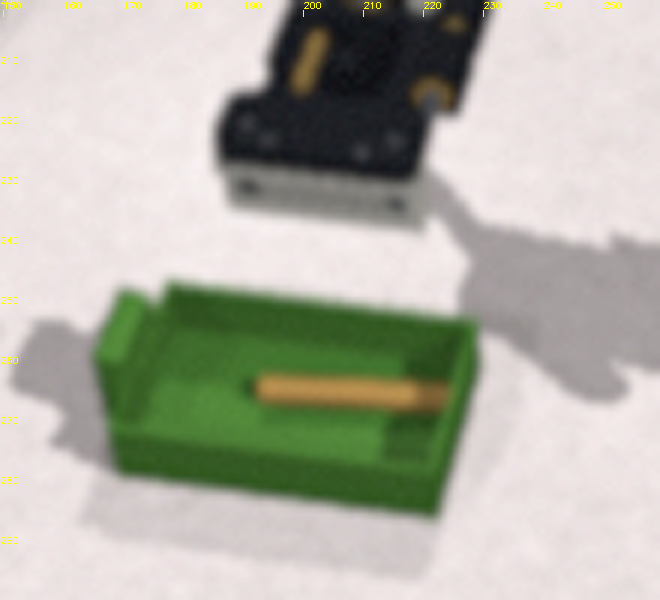

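View pics/ai2.png

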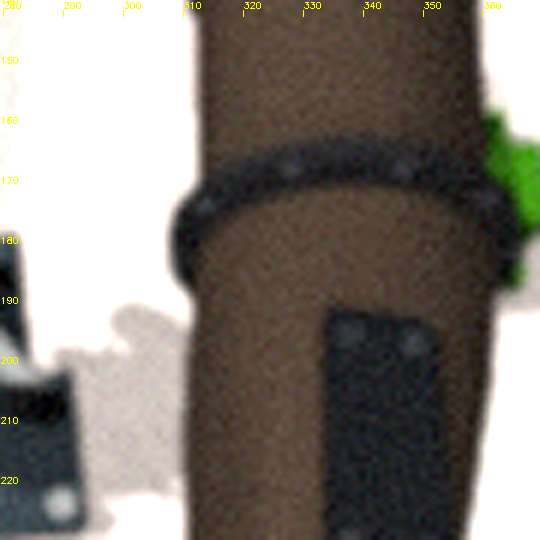

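The pin now lies flat on the tray floor, scene (192,264)–(224,266). One last overall look at the hinge, lever, punch and bystanders.

```bash
python3 - <<'E'
from kth import *
s=load("pics/scene_ai.png"); a=load("pics/scene0.png")
crop(s,255,190,75,80,7.5,"pics/aj1.png")
cv2.imwrite("pics/aj2.png",np.clip(s[180:400,140:480,::-1].astype(float)*1.4,0,255).astype(np.uint8))
g=lambda i:cv2.cvtColor(np.ascontiguousarray(i),cv2.COLOR_RGB2GRAY)
for n,(x,y,w,h) in {"barrel":(280,222,32,38),"cup":(425,232,35,45),"gift":(368,222,36,36),"disp":(303,300,48,66),"punch":(412,255,22,38)}.items():
    r=cv2.matchTemplate(g(s)[y-6:y+h+6,x-6:x+w+6],g(a)[y:y+h,x:x+w],cv2.TM_CCOEFF_NORMED); _,v,_,l=cv2.minMaxLoc(r); print(n,"shift px",l[0]-6,l[1]-6,round(v,3))
E
```

```text
barrel shift px 0 0 0.95
cup shift px 0 0 0.999
gift shift px 0 0 0.999
disp shift px 0 0 1.0
punch shift px 0 0 0.996
```

View pics/aj1.png

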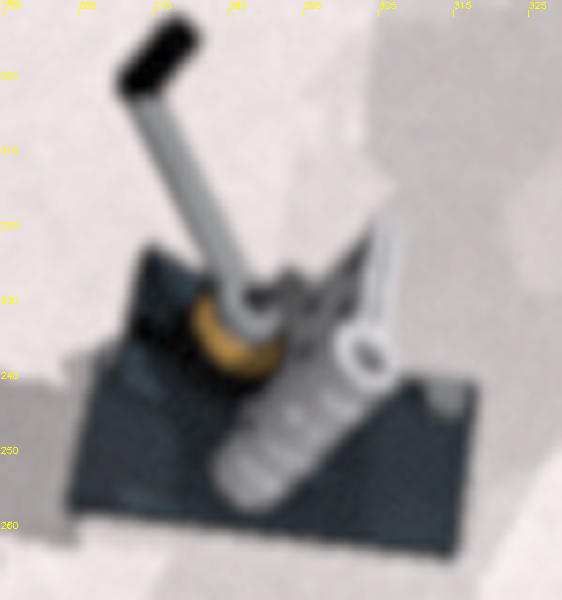

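View pics/aj2.png

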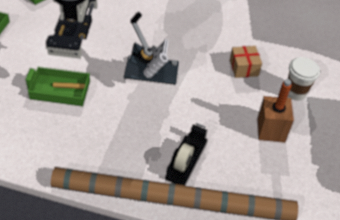

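The lever is still at (275.6,197), unchanged since the nip. The hinge and bystanders show zero shift, and the arm touches nothing. Handing in.

```bash
python3 -c "
from cell import arm
print(arm.sign_off(), arm.observe()['clock'])"
```

```text
the job is handed in; nothing more can be done
the job is handed in; nothing more can be done
```

The job is done and handed in at about 45.5 s: the pin lies flat in the green tray and the punch is back upright in its block. I got no verdict from the hand-in.

- **Tray and cam:** I set the leftmost tray under the barrel, then swung the lever until the force along its travel rose from about 3 N to 8.7 N and stopped there.
- **Driving the pin:** I tilted the punch about 28° in the grip against the block's hole and drove the pin out with roughly 8 to 15 N.
- **Pin caught on the rim:** the pin first came to rest leaning over the tray's left rim, with its middle about 30 mm up (the limit is 29 mm). I put the punch back, dragged the tray about 0.2 m to the robot's right, and pushed the pin's raised end in with closed fingers. The tray is therefore no longer under the barrel. The judging asks for it there only while the pin is still in place, so I left it.
- **Last checks:** image matching showed no shift of the hinge, punch, cup, gift box or tape dispenser. The lever has not moved since I let it go.
- **Less certain:**
  - I could not measure the cam's pressure on the hinge directly. I inferred it from the force at the knob and the lever staying put.
  - The lever may have sprung back about 0.035 rad when released.
  - My lever angle read about 0.68 rad, just under the stated 0.70 rad minimum for contact. At the start it also read about 0.03 rad below zero, so the scale likely reads low.
  - The two cameras disagreed by 2 to 10 mm on single points, so I aligned the punch to the pin by comparing them within the same image.

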